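Clamp the housing block and set the gauge stylus on it

ROBOT

A 6-joint arm with a two-finger parallel gripper is mounted at the origin on the work surface. World frame = base frame: x ahead of the robot, y to its left, z up, the work surface at z = 0. Lengths are in m, angles in rad, forces in N, time in s.
With the tool pointing down it reaches from about 0.25 to 0.775 m from the base axis. Payload 4 kg.
Tool frame: the origin (TCP) lies at the very end of the fingers, on their centre line; the grasp point (between the pads) lies 19 mm behind it; z points along the fingers, y is the direction in which the jaws open and shut (so a half turn about z gives the same grasp; the last joint's range is limited). The gripper opens to 85 mm and grips with 20 to 120 N. Pads are 22 mm wide; open, the fingers measure 114 mm over their backs; the gripper's body (76 mm by 85 mm) begins 54 mm behind the grasp point. The pads swing forward as they close: fully open they stand 13 mm farther back than shut.
Start: joints at [-0.103, 0.087, 1.371, -0, 1.684, -0.103], TCP at [0.55, -0, 0.211] pointing down, gripper open.
Joint ranges: [-3.1, 3.1], [-0.76, 2.03], [0.27, 2.55], [-1.08, 4.22], [0.17, 2.65], [-2.57, 2.57]. Speed limits (rad/s): [2.79, 2.79, 3.14, 3.14, 3.14, 3.14].

INTERFACE

Orientations are given as a unit quaternion [w, x, y, z].
In Python, from station import status, viewer, job gives the robot as it stands.
- The arm moves only by the tool jog_arm, never from a script. Its argument "deltas" is a list of rows, each a list of 7 numbers: the shift along the tool's x, y, z in cm, then the turn, a rotation vector about the tool's x, y, z in rad, then the gripper's target within -1 to 1 (fully open at 1, half-way at 0, shut at -1). A call has 1 to 10 rows; each row is the pose to reach, as a shift and turn from the pose commanded when the call began, along the tool's axes at that moment; what a row does not reach only later rows make up. A row lasts 1/12 s, in which the tool goes at most 41.7 mm and 7.16 degrees, less where a joint would pass 70% of its speed; a pose out of reach is approached as far as the arm can. A call with a gripper value outside its range is refused whole. The fingers move at their own pace and stop on an object; "squeeze" is the grip in N (left out, the last holds). Time passes only in rows, so rows that repeat a pose let the fingers close. It gives the time, the measured TCP pose, the force and the opening at its end, in the units of the state.
- status.state(): the state, without advancing time (a new reading comes with each control period).
- viewer.camera(name): name is "scene" or "side" or "wrist"; returns the picture (400x640x3 uint8, blue, green, red); there is no depth.
- viewer.calibration(name): a dict with "vertical_fov" (degrees; the focal length in pixels is half the picture's height over the tangent of half this angle, whatever the lens; pixels are square), "cx", "cy" (the principal point, pixels), "R" (3x3) and "t" (3): a world point X has camera coordinates R X + t; the wrist camera has in their place "mount" (4x4, takes a point from camera to tool coordinates, whose origin is the TCP and whose axes are the flange's). Camera axes: x right, y down, z forward; pixel columns grow to the right and rows downward; lengths in m; the calibration is good to about 2 mm. The wrist camera is an equidistant fisheye: a pixel r from the principal point sees the ray r / f radians off the axis. A picture is of the moment at which its call begins: read the wrist's pose just before it. calibration takes no time and is no camera call.
- job.sign_off(): hands the job in, once; it reports no verdict.
The state is a dict: "t": time; "joint_positions": joint angles; "joint_vel": joint speeds; "tau": joint torques, N m; "ee_pos": TCP position; "eef_rot": TCP orientation; "force": force on the tool from outside, world axes, zero at the start; "torque": the same for the moment, N m; "grip_width": finger opening in m.
Only numpy, scipy, OpenCV 4.12 (cv2) and the standard library are available. Lean on these libraries where they do the work, as an engineer would, in place of code of your own. Each camera call takes 0.05 s, during which the arm holds its last target.

TASK

Slide the aluminium housing block along its guide rails until it sits fully home against the end stop, then flip the cam lever of the clamp over its high point so that it snaps shut and grips the block. Only after that, lower the small probe arm fully, to level, so that its stylus rests on top of the block. Leave the loose gears, tools and bottle where they are.

Things in the scene. Friction and masses are not known exactly. Their poses are not given: they have to be found in the camera images.
- fixture: Steel fixture on the bench; its place and yaw differ each time. Base plate 180 (x) by 290 (y) by 12 mm thick, y from -175 to +115 mm. Origin on the bench under the plate, z up. All x, y, z below are in this frame, in mm. Two guide rails along y, from y -115 to +60, inner faces at x -30.5 and +30.5, 10 mm wide, tops at z 26.
- stop_face (a point): Upper edge of the end stop's face, mid-width: x 0, y +60, z 42. The stop is a steel bar 70 mm wide across the +y end of the channel.
- clamp_arm_end (a point): Middle of the upper edge of the grey clamp arm's free end: x 0, y +22, z 90. The arm (x -22 to +22, z 72 to 90) overhangs the channel from here to y +100, where its column stands behind the stop. Two cheeks on it (x -16.5 to +16.5, y 27 to 57) rise to z 121; the cam lever swings between them.
- block_center (a point): Centre, half-way up, of the loose aluminium housing block: 56 (x) by 120 (y) by 30 mm high, 0.3 to 0.65 kg. It lies on the base plate between the rails (2.5 mm play each side), top at z 42, axes about parallel to the fixture's, and starts 35 to 75 mm short of home, towards -y. Home, against the stop: this point at y 0, z 27. Its -y end face is free to push (a few N).
- clamp_lever (a joint): Angle of the clamp's cam lever (rad). 0 = open: upright, leaning 0.2 back from vertical towards -y. Grows as the handle swings over the top to +y and down. A spring pushes it back to open up to about 1.2 (high point), then snaps it to the closed stop at 1.62, where the handle points to +y, 0.15 above level. Takes up to about 6 N at the handle's end, twice that half-way along.
- lever_hinge (a point): The lever's hinge axis, parallel to the fixture's x: at x 0, y +42, z 105.
- lever_end (a point): Free end of the cam lever, 111 mm from the hinge, on its centre line. The last 45 mm are a black grip 20 mm wide (along x) and 16 mm thick; nearer the hinge it is a bare bar 16 mm wide and 12 mm thick.
- clamp_pad: Round black clamp pad, 20 mm across, under the clamp arm at x 0, y +42; origin at the centre of its underside, 6.5 mm above the block's top while the lever is open. It comes down and presses on the block with about 10 N as the lever closes.
- probe_arm (a joint): Angle of the small probe arm about its pivot (rad). 0 = level, fully down on its own stop; positive = raised (starts 0.5 to 0.85). The stylus first touches the block at about 0.04 and is sprung, so that the arm can go on down to level. It moves stiffly and stays where it is left, pushed with about 1 N at its end.
- probe_pivot (a point): The probe arm's pivot axis, parallel to the fixture's y: at x +66, y -8, z 55, in a small fork (x 56 to 76, y -22 to +6, top z 64). The arm reaches from here across the channel towards -x, level when lowered.
- probe_tab (a point): Centre of the upper face of the round black finger tab (20 mm across, 6 mm thick) at the free end of the probe arm, 102 mm from the pivot; lowered, it is at x -36, y -8, z 58. The arm between is a bar 8 mm wide and 6 mm thick.
- stylus: Steel stylus, a pin 7 mm across hanging under the probe arm, 66 mm from the pivot, sprung along its length (it gives 2.5 mm by the time the arm is level); origin at its round lower tip.
- gear_large: Loose red plastic gear, 60 mm across, 16 mm high, on the bench beyond the fixture's +y end; origin under its centre.
- gear_medium: Loose steel gear, 44 mm across, 16 mm high, on the bench beyond the fixture's -y end; origin under its centre.
- gear_small: Loose black gear, 30 mm across, 14 mm high, on the fixture's base plate at its -x, +y corner; origin under its centre.
- screwdriver: Loose screwdriver lying on the bench on the fixture's far (+x) side, towards -y, some 50 mm beyond the plate.
- wrench: Loose wrench lying on the bench on the fixture's far (+x) side, towards +y, some 40 mm beyond the plate.
- collar: Loose steel collar, 34 mm across, 22 mm high, on the bench beyond the fixture's +y end; origin under its centre.
- oil_bottle: Small white bottle, 42 mm across, 110 mm high, standing on the bench beyond the fixture's -y end; origin under its centre.
Things that resemble listed ones, but are neither listed nor needed, are in the scene too. What is shaped like the part that bears block_center but blue or purple is not meant.

How it is judged:
By the outcome, as a careful person would: the job done as asked, in the order asked, and still so for the second after the job is handed in, with the robot touching nothing.
It also fails if it takes over 51 s, if anything falls off the work surface, if the arm or the gripper's body presses on something with over 40 N, if the wrist force passes 120 N, or if a joint passes its speed limit or range.

## Working session

There is one attempt and no reset: what is moved stays moved. The work goes in short steps, Python scripts to look and compute and a tool call to move; the robot and the scene stay as the last step left them, time stands still between calls to the robot, and variables do not carry over. Pictures are saved under pics/ and viewed, and the job is handed in when it is done.

Besides the shell and the picture viewer there is one more tool, called after ">>>" as a command line: name --pt "numbers of a row" for each row, then --argument value for the rest. jog_arm: Moves the arm, as the interface text tells. Its arguments: {"type":"object","properties":{"deltas":{"type":"array","items":{"type":"array","items":{"type":"number"}}},"squeeze":{"type":"number"}},"required":["deltas"]}

```bash
ls; mkdir -p pics; python3 - <<'E'
from station import status, viewer
import cv2
print(status.state())
for n in ["scene","side","wrist"]:
    im=viewer.camera(n); cv2.imwrite(f"pics/{n}0.png",im); print(n,viewer.calibration(n))
E
```

```text
pics
{'t': 0.0, 'joint_positions': array([-1.03097347e-01,  8.79266668e-02,  1.37223989e+00,  5.25294017e-06,
        1.68355583e+00, -1.03099112e-01]), 'joint_vel': array([0.00017399, 0.00111133, 0.00032343, 0.00046036, 0.0001334 ,
       0.00134683]), 'tau': array([ 4.64244640e-04, -3.51862407e+01, -3.13276148e+01,  2.58579206e-05,
        1.07225846e-02,  9.27783418e-06]), 'ee_pos': array([5.49479038e-01, 5.25507446e-05, 2.10061914e-01]), 'eef_rot': array([-8.28114710e-04,  7.07105549e-01,  7.07107211e-01, -6.69457355e-04]), 'force': array([ 0.39537058, -0.25828693, -0.81879836]), 'torque': array([-0.04081969,  0.00670016,  0.04154837]), 'grip_width': 0.08513271564780008}
scene {'vertical_fov': 44.97436860813549, 'cx': 318.63689206799825, 'cy': 196.25794527520364, 'R': array([[-0.87064926,  0.49181016,  0.00962479],
       [ 0.32353608,  0.58727374, -0.74191236],
       [-0.37053243, -0.64283148, -0.67042778]]), 't': array([ 0.51846055, -0.05187164,  1.39652537])}
side {'vertical_fov': 55.83349022906027, 'cx': 318.7301170093725, 'cy': 205.24997037714778, 'R': array([[ 0.94711223, -0.32074338, -0.0101052 ],
       [-0.20957147, -0.59437555, -0.77640035],
       [ 0.24301898,  0.73745602, -0.63015902]]), 't': array([-0.55073276,  0.18246026,  0.88702368])}
wrist {'vertical_fov': 65.70646984690485, 'cx': 326.21644131303447, 'cy': 199.99684758817017, 'mount': array([[-6.60666197e-04, -9.49554698e-01, -3.13600765e-01,
         8.12313903e-02],
       [ 9.99999782e-01, -6.30729097e-04, -1.96920043e-04,
         2.40176934e-04],
       [-1.08107759e-05, -3.13600827e-01,  9.49554907e-01,
        -1.62705157e-01],
       [ 0.00000000e+00,  0.00000000e+00,  0.00000000e+00,
         1.00000000e+00]])}
```

View pics/scene0.png

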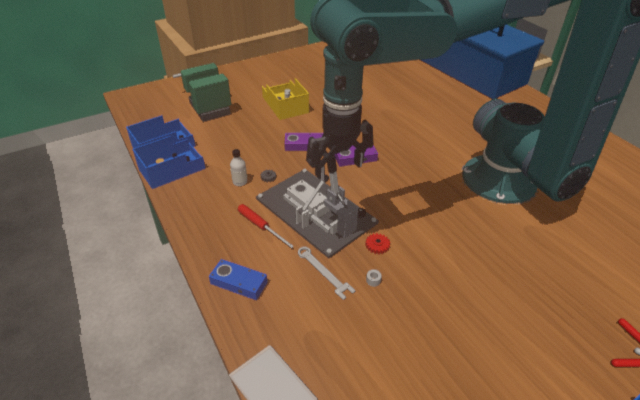

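View pics/side0.png

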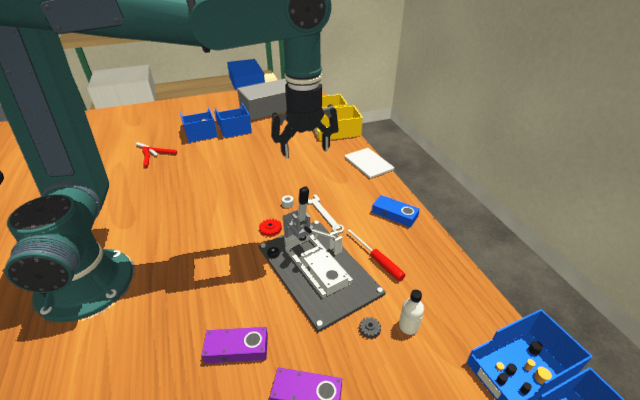

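View pics/wrist0.png

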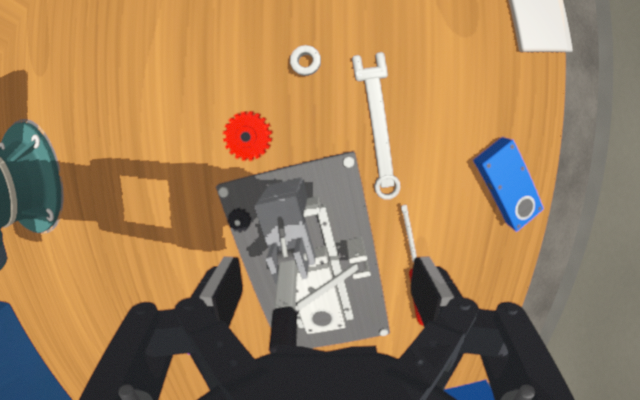

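```bash
cat > h.py <<'E'
import numpy as np, cv2
from scipy.spatial.transform import Rotation as Rot
from station import status, viewer
def f(c,h=400): return h/2/np.tan(np.radians(c["vertical_fov"])/2)
def campose(n,st=None):
    c=viewer.calibration(n)
    if n!="wrist":
        R=c["R"];return c,R.T,-R.T@c["t"]
    st=st or status.state()
    q=st["eef_rot"];Rw=Rot.from_quat([q[1],q[2],q[3],q[0]]).as_matrix()
    M=c["mount"]; return c,Rw@M[:3,:3],Rw@M[:3,3]+st["ee_pos"]
def ray(n,uv,st=None):
    c,R,o=campose(n,st);k=f(c);x=(uv[0]-c["cx"])/k;y=(uv[1]-c["cy"])/k
    if n=="wrist":
        r=np.hypot(x,y);s=np.sin(r)/r if r>1e-9 else 1
        d=np.array([x*s,y*s,np.cos(r)])
    else: d=np.array([x,y,1.])
    return o,R@d/np.linalg.norm(d)
def plane(n,uv,z,st=None):
    o,d=ray(n,uv,st);return o+d*(z-o[2])/d[2]
def proj(n,X,st=None):
    c,R,o=campose(n,st);p=R.T@(np.asarray(X)-o);k=f(c)
    if n=="wrist":
        r=np.hypot(p[0],p[1]);a=np.arctan2(r,p[2]);return np.array([c["cx"]+k*a*p[0]/r,c["cy"]+k*a*p[1]/r])
    return np.array([c["cx"]+k*p[0]/p[2],c["cy"]+k*p[1]/p[2]])
def crop(im,x0,y0,x1,y1,s,name):
    cv2.imwrite("pics/"+name,cv2.resize(im[y0:y1,x0:x1],None,fx=s,fy=s,interpolation=cv2.INTER_CUBIC))
E
python3 - <<'E'
from h import *
crop(cv2.imread("pics/side0.png"),240,180,440,330,4,"c_side0.png")
crop(cv2.imread("pics/wrist0.png"),200,140,400,350,2.8,"c_wrist0.png")
crop(cv2.imread("pics/scene0.png"),240,140,400,260,5,"c_scene0.png")
E
```

```text
(no output)
```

View pics/c_side0.png

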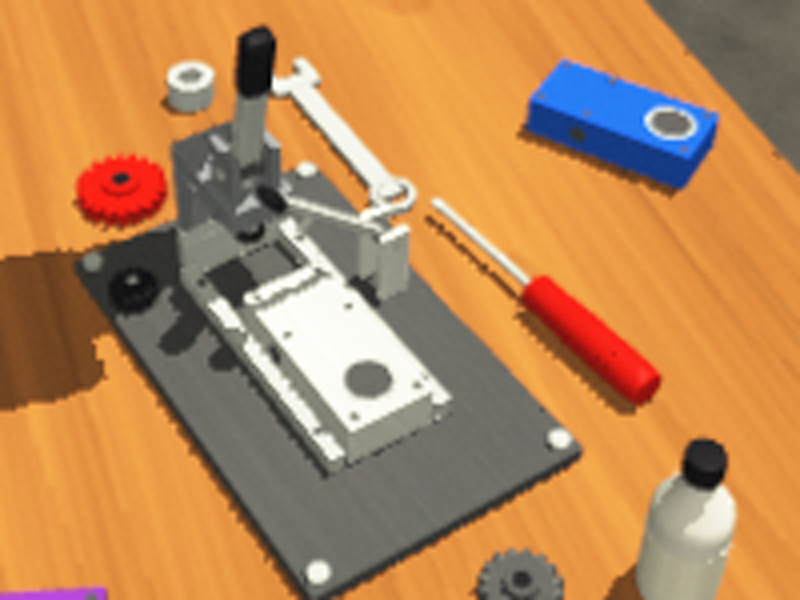

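View pics/c_wrist0.png

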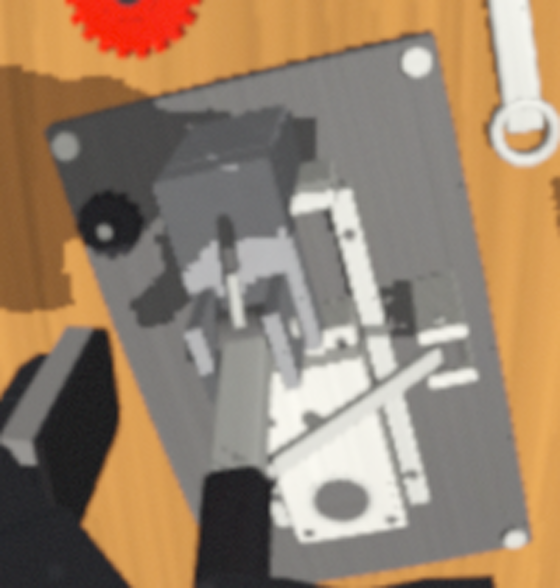

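View pics/c_scene0.png

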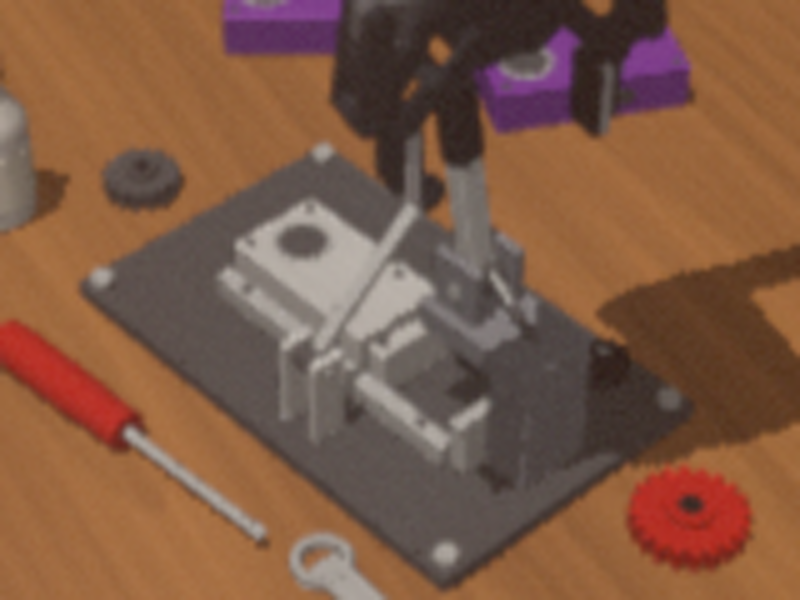

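```bash
cat > fit.py <<'E'
from h import *
from scipy.optimize import least_squares
S=np.array
side=S([[92,262],[307,170],[559,438],[318,572]])/4+[240,180]
wr=S([[65,146],[416,62],[514,539],[np.nan]*2])/2.8+[200,140]
sc=S([[669,398],[445,554],[102,278],[322,153]])/5+[240,140]
st0=status.state()
P=[]
for n,a in (("side",side),("wrist",wr),("scene",sc)):
    pts=[plane(n,u,0.015)[:2] if np.isfinite(u[0]) else None for u in a]
    P.append(pts); print(n,[None if p is None else p.round(4) for p in pts])
# order: (-x,+y),(+x,+y),(+x,-y),(-x,-y)
sg=S([[-1,1],[1,1],[1,-1],[-1,-1]])
def res(p):
    th,tx,ty,i=p;c,s=np.cos(th),np.sin(th);R=S([[c,-s],[s,c]]);r=[]
    for pts in P:
        for q,g in zip(pts,sg):
            if q is None: continue
            l=S([g[0]*(.09-i),-.03+g[1]*(.145-i)]);r+=list(R@l+[tx,ty]-q)
    return S(r)
if __name__=="__main__":
    o=least_squares(res,[0,.5,0,.012]);print(o.x,(o.fun*1e3).round(1))
E
python3 fit.py
```

```text
side [array([ 0.4216, -0.0327]), array([0.5777, 0.0051]), array([ 0.6394, -0.2553]), array([ 0.4843, -0.2925])]
wrist [array([ 0.4202, -0.0265]), array([0.5758, 0.01  ]), array([ 0.6382, -0.2532]), None]
scene [array([ 0.4201, -0.0218]), array([0.575 , 0.0143]), array([ 0.6374, -0.2469]), array([ 0.4822, -0.2841])]
[ 0.23371929  0.52265115 -0.11017632  0.01039274] [-0.6  5.9 -1.9  4.9 -1.2  3.4 -0.9  3.8  0.8 -0.3  0.1  0.   0.1  1.3
  0.9 -5.1  0.8 -4.3  0.8 -5.   1.1 -4.6]
```

```bash
sed -i 's/u,0.015/u,0.0125/' fit.py; python3 fit.py; cat > fx.py <<'E'
from h import *
TH,TX,TY=0.2337,0.5226,-0.1102
c,s=np.cos(TH),np.sin(TH);RF=np.array([[c,-s,0],[s,c,0],[0,0,1]]);T=np.array([TX,TY,0])
def toF(X): return (RF.T@(np.asarray(X)-T))*1e3
def toW(l): return RF@(np.asarray(l)/1e3)+T
def tri(a,b,st=None):
    (o1,d1),(o2,d2)=ray(*a,st),ray(*b,st)
    A=np.stack([d1,-d2],1);t=np.linalg.lstsq(A,o2-o1,rcond=None)[0]
    p,q=o1+d1*t[0],o2+d2*t[1];return (p+q)/2,np.linalg.norm(p-q)
E
python3 - <<'E'
from fx import *
S=np.array
c=lambda u:S(u)/4+[240,180]
k=lambda u:S(u)/5+[240,140]
w=lambda u:S(u)/2.8+[200,140]
print("bottle side",toF(plane("side",(410,331),0)),"scene",toF(plane("scene",(239,185),0)))
print("block -y face top corners side",[toF(plane("side",c(u),.042)).round(1) for u in ([348,433],[437,385])])
print("block -y corners scene",[toF(plane("scene",k(u),.042)).round(1) for u in ([310,200],[237,240])])
print("block wrist",[toF(plane("wrist",w(u),.042)).round(1) for u in ([300,542],[407,522])])
print("hole", toF(plane("side",c([368,379]),.042)),toF(plane("scene",k([302,241]),.042)),toF(plane("wrist",w([341,500]),.042)))
X,e=tri(("side",c([270,197])),("wrist",w([275,462])));print("tab?",toF(X),e)
X,e=tri(("side",c([256,38])),("scene",k([455,75])));print("lever?",toF(X),e)
for n in ("side","scene","wrist"): print(n,[proj(n,toW(p)).round(0) for p in ([0,60,42],[0,22,90],[0,20,214],[0,0,27],[66,-8,55])])
E
```

```text
side [array([ 0.4218, -0.0302]), array([0.5786, 0.0078]), array([ 0.6405, -0.2535]), array([ 0.4848, -0.2909])]
wrist [array([ 0.4193, -0.0273]), array([0.576 , 0.0095]), array([ 0.6388, -0.2555]), None]
scene [array([ 0.4185, -0.0237]), array([0.5739, 0.0124]), array([ 0.6364, -0.2495]), array([ 0.4808, -0.2868])]
[ 0.23337678  0.52239509 -0.11060585  0.00999003] [-1.6  3.3 -2.6  2.3 -2.1  0.9 -2.1  1.3  1.   0.4 -0.   0.6 -0.4  2.8
  1.8 -3.2  2.1 -2.3  2.  -3.1  1.9 -2.8]
bottle side [  73.33355518 -276.41621488    0.        ] scene [ 8.77965872e+01 -2.49479865e+02  1.11022302e-13]
block -y face top corners side [array([ -29.4, -119.7,   42. ]), array([  30.6, -118.4,   42. ])]
block -y corners scene [array([ -25.9, -108.8,   42. ]), array([  25. , -110.1,   42. ])]
block wrist [array([ -27.5, -114.1,   42. ]), array([  28. , -112.9,   42. ])]
hole [  0.62707716 -94.10232681  42.        ] [ -0.22829859 -86.1800599   42.        ] [ -0.30628479 -90.73098771  42.        ]
tab? [ -5.75454066  -6.17112788 115.49601548] 0.004440876706041495
lever? [ -2.22798608  19.03921994 210.63737617] 0.0058657306221726645
side [array([298., 235.]), array([305., 229.]), array([303., 187.]), array([310., 254.]), array([335., 237.])]
scene [array([339., 217.]), array([329., 195.]), array([329., 155.]), array([322., 209.]), array([301., 211.])]
wrist [array([291., 220.]), array([296., 269.]), array([283., 356.]), array([305., 258.]), array([359., 263.])]
```

```bash
sed -i 's/^TH,TX,TY=.*/TH,TX,TY=0.2335,0.5225,-0.1106/' fx.py; cat >> fx.py <<'E'
def Rt(t):
    x=RF@[0,1,0];y=RF@[1,0,0];z=np.array([0,0,-1.])
    return np.stack([x,y,z],1)@Rot.from_rotvec([0,t,0]).as_matrix()
def cur():
    st=status.state();q=st["eef_rot"];return st,Rot.from_quat([q[1],q[2],q[3],q[0]]).as_matrix()
def delta(*targets):
    st,R=cur();print("t",st["t"],"F",toF(st["ee_pos"]).round(1),"force",st["force"].round(1), "tilt",np.arctan2((RF.T@R[:,2])[1],-R[2,2]).round(3))
    for l,t in targets:
        d=R.T@(toW(l)-st["ee_pos"])*100;r=Rot.from_matrix(R.T@Rt(t)).as_rotvec();print(l,d.round(2),r.round(3))
E
python3 -c "
from fx import *
delta(([55,95,290],.0),([0,-150,290],.4),([0,-150,100],.4))"
```

```text
t 0.15 F [ 52.  101.4 210.3] force [-1.3 -1.   0.2] tilt 0.001
[55, 95, 290] [-0.55  0.43 -7.97] [-0.002 -0.    -0.233]
[0, -150, 290] [-25.66   0.75  -7.98] [ 0.045  0.398 -0.231]
[0, -150, 100] [-25.66   0.78  11.02] [ 0.045  0.398 -0.231]
```

>>> jog_arm --pt "0 0 -4 0 0 0 -1" --pt "0 0 -8 0 0 0 -1" --pt "-4 0.2 -8 0.01 0.1 -0.05 -1" --pt "-8 0.3 -8 0.02 0.2 -0.12 -1" --pt "-12 0.4 -8 0.03 0.3 -0.18 -1" --pt "-16 0.5 -8 0.045 0.398 -0.231 -1" --pt "-20 0.6 -8 0.045 0.398 -0.231 -1" --pt "-23 0.7 -8 0.045 0.398 -0.231 -1" --pt "-25.7 0.8 -8 0.045 0.398 -0.231 -1" --pt "-25.7 0.8 -8 0.045 0.398 -0.231 -1"

```text
t: 0.98
ee_pos: [0.5573, -0.2627, 0.2879]
eef_rot: [-0.156, 0.61, 0.767, 0.123]
force: [-0.2, 0.2, -0.9]
grip_width: 0.0
```

```bash
python3 -c "
from fx import *
st=status.state();im=viewer.camera('wrist');cv2.imwrite('pics/w1.png',im)
import pickle;pickle.dump(st,open('s1.pkl','wb'))
for g in ((-80,105),(80,105),(80,-165),(-80,-165)): print(proj('wrist',toW([*g,12.5]),st).round(1))
print(proj('wrist',toW([0,-114,42]),st))
delta(([0,-150,90],.4),([0,-150,25],.4),([0,-120,25],.4))"
```

```text
[277.2  71.8]
[374.4  71. ]
[381.  238.2]
[273.4 239.1]
[326.947851   203.07276469]
t 1.0333 F [  -0.4 -153.4  288.8] force [ 0.3 -0.1  0.4] tilt 0.402
[0, -150, 90] [-7.46  0.05 18.43] [ 0.001 -0.002 -0.004]
[0, -150, 25] [-10.01   0.05  24.41] [ 0.001 -0.002 -0.004]
[0, -120, 25] [-7.25  0.04 25.59] [ 0.001 -0.002 -0.004]
```

View pics/w1.png

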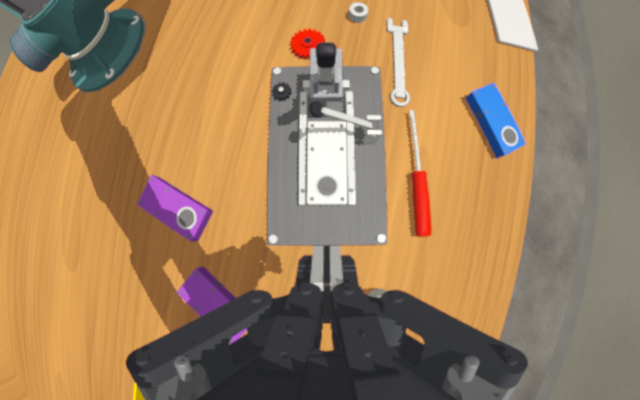

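>>> jog_arm --pt "-1.5 0 4 0 0 0 -1" --pt "-3 0 8 0 0 0 -1" --pt "-5 0 12 0 0 0 -1" --pt "-6.5 0 16 0 0 0 -1" --pt "-8 0 19.5 0 0 0 -1" --pt "-9.5 0 22.5 0 0 0 -1" --pt "-10 0.05 24.4 0 0 0 -1" --pt "-10 0.05 24.4 0 0 0 -1"

```text
t: 1.7
ee_pos: [0.5549, -0.2496, 0.0214]
eef_rot: [-0.162, 0.607, 0.769, 0.123]
force: [-0.5, 0.2, -0.8]
grip_width: 0.0001
```

```bash
python3 -c "
from fx import *
delta(([0,-126,25],.4),([0,-80,25],.4),([0,-70,25],.4))
im=viewer.camera('side');crop(im,240,180,440,330,4,'s2.png')"
```

```text
t 1.7 F [  -0.6 -142.8   21.4] force [-0.5  0.2 -0.8] tilt 0.409
[0, -126, 25] [1.68 0.07 0.34] [-0.007 -0.009 -0.   ]
[0, -80, 25] [5.9  0.08 2.17] [-0.007 -0.009 -0.   ]
[0, -70, 25] [6.82 0.08 2.57] [-0.007 -0.009 -0.   ]
```

View pics/s2.png

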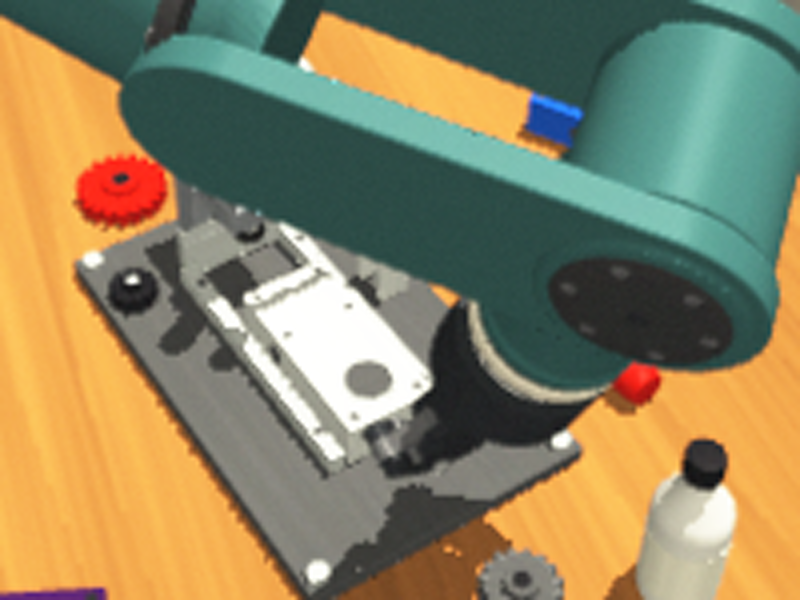

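```bash
python3 -c "
from fx import *
im=viewer.camera('scene');crop(im,200,60,460,260,3,'sc2.png')
im=viewer.camera('wrist');cv2.imwrite('pics/w2.png',im)
print(status.state()['joint_positions'])"
```

```text
[-0.65793523  0.53398657  1.22311025  0.25029609  1.69465688 -0.90169604]
```

View pics/sc2.png

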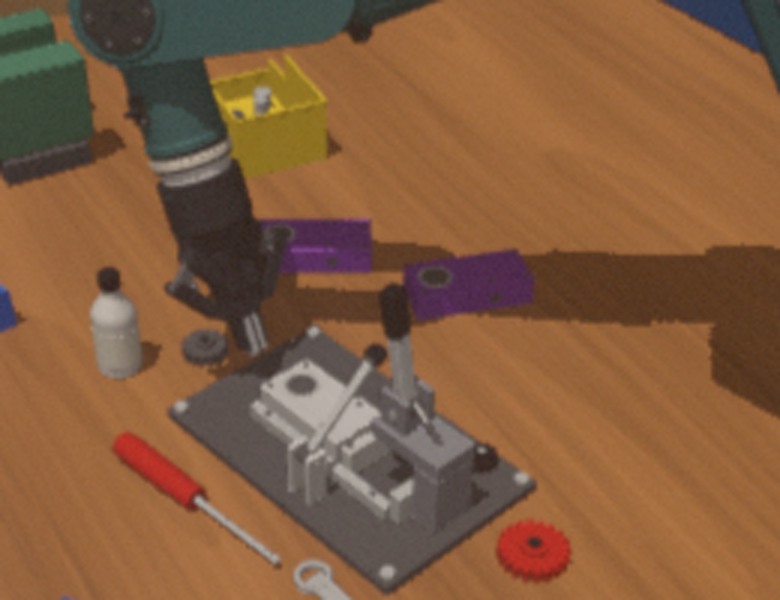

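View pics/w2.png

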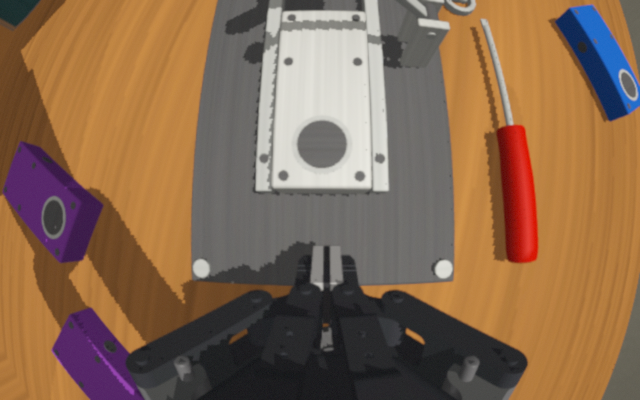

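>>> jog_arm --pt "0.75 0.05 -0.1 0 0 0 -1" --pt "1.3 0.05 0.17 0 0 0 -1" --pt "1.9 0.05 0.43 0 0 0 -1" --pt "2.5 0.05 0.7 0 0 0 -1" --pt "3.1 0.06 0.95 0 0 0 -1" --pt "3.7 0.07 1.2 0 0 0 -1" --pt "4.3 0.08 1.47 0 0 0 -1" --pt "4.9 0.08 1.73 0 0 0 -1" --pt "5.4 0.08 1.95 0 0 0 -1" --pt "5.7 0.08 2.1 0 0 0 -1"

```text
t: 2.68
ee_pos: [0.5448, -0.1939, 0.0303]
eef_rot: [-0.155, 0.607, 0.769, 0.124]
force: [-0.2, 0.1, -0.1]
grip_width: 0.0001
```

```bash
python3 -c "
from fx import *
delta(([0,-75,25],.4),([0,-70,25],.4),([0,-65,25],.4))
im=viewer.camera('wrist');cv2.imwrite('pics/w3.png',im)
print(proj('wrist',toW([0,60,42])),proj('wrist',toW([0,-60,42])))"
```

```text
t 2.6833 F [  2.4 -86.2  30.3] force [-0.2  0.1 -0.1] tilt 0.4
[0, -75, 25] [ 0.82 -0.24  0.93] [ 0.001 -0.     0.001]
[0, -70, 25] [ 1.28 -0.24  1.12] [ 0.001 -0.     0.001]
[0, -65, 25] [ 1.74 -0.24  1.32] [ 0.001 -0.     0.001]
[322.17181553  17.60942683] [321.27849465 198.76455433]
```

View pics/w3.png

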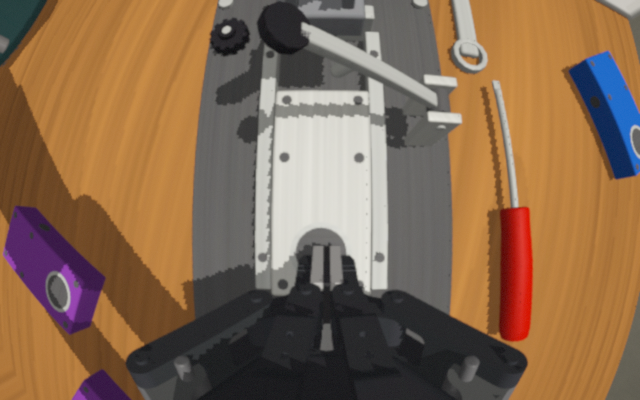

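```bash
python3 -c "
from fx import *
for u in ((320,90),(287,100),(283,285),(358,101),(321,243)): print(u,toF(plane('wrist',u,.042)).round(1))
st,R=cur();print('tcp px',proj('wrist',st['ee_pos']), st['force'], st['t'])
for p in ([0,-60,42],[0,-100,42],[-28,-100,42]): print(p,proj('wrist',toW(p)))
im=viewer.camera('side');crop(im,240,180,440,330,4,'s3.png')"
```

```text
(320, 90) [-1.   4.7 42. ]
(287, 100) [-20.4  -1.6  42. ]
(283, 285) [ -21.2 -108.    42. ]
(358, 101) [21.4 -2.3 42. ]
(321, 243) [ -0.1 -84.3  42. ]
tcp px [325.58591071 244.57467927] [-0.87197288  0.09222621 -0.64295061] 2.7333
[0, -60, 42] [321.27849465 198.76455433]
[0, -100, 42] [321.24252608 271.36052094]
[-28, -100, 42] [270.82620133 270.6051597 ]
```

View pics/s3.png

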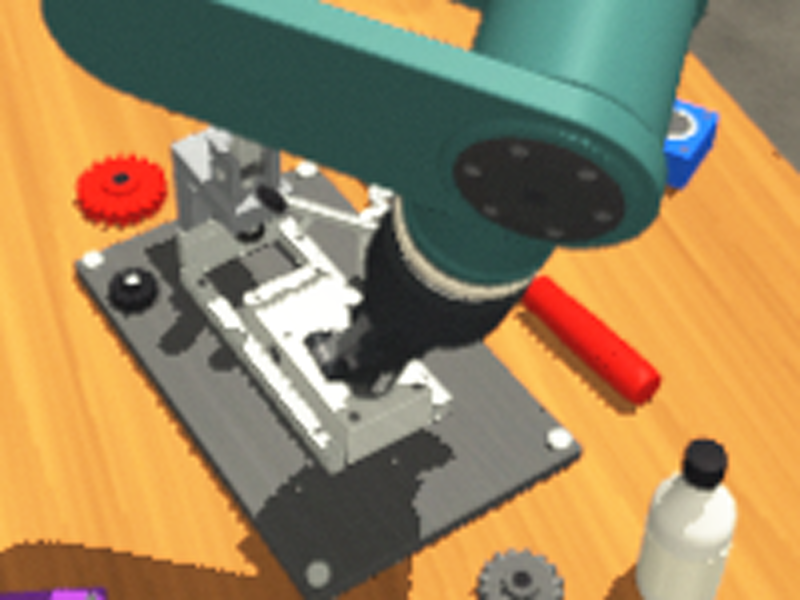

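```bash
python3 -c "
from fx import *
st,R=cur()
p=proj('side',st['ee_pos']);print((p-[240,180])*4,st['ee_pos'],st['t'])
print((proj('side',toW([0,-86,42]))-[240,180])*4)
im=viewer.camera('scene');crop(im,240,100,400,220,5,'sc3.png');p=proj('scene',st['ee_pos']);print((p-[240,100])*5)"
```

```text
[362.92624085 383.13032617] [ 0.54482708 -0.19417084  0.0303036 ] 2.7833
[359.13529435 370.65650072]
[298.17219269 458.76314724]
```

View pics/sc3.png

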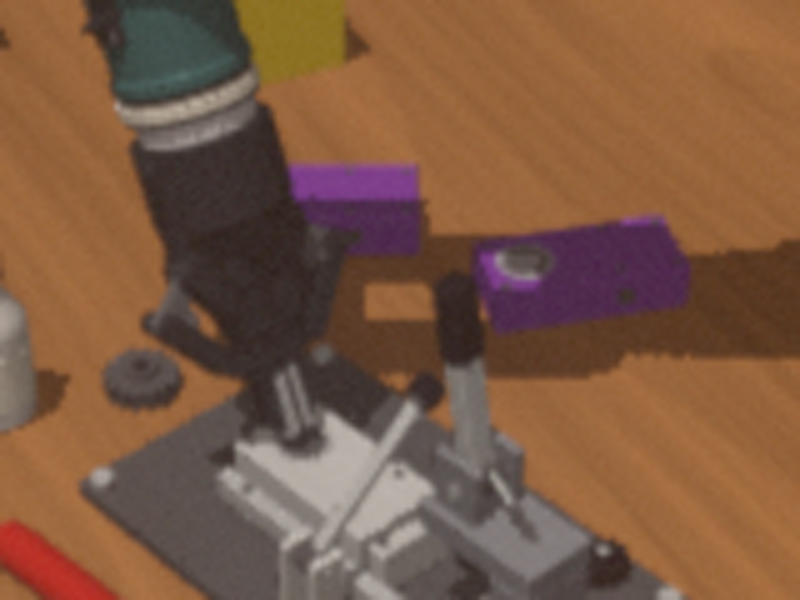

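>>> jog_arm --pt "0 0 -1.5 0 0 0 -1" --pt "0 0 -3 0 0 0 -1" --pt "0 0 -5 0 0 0 -1" --pt "0 0 -7 0 0 0 -1" --pt "0 0 -7 0 0 0 -1"

```text
t: 3.25
ee_pos: [0.5535, -0.2242, 0.099]
eef_rot: [-0.151, 0.608, 0.77, 0.124]
force: [0.8, -0.5, 1.0]
grip_width: 0.0001
```

```bash
python3 -c "
from fx import *
delta(([0,-150,95],.4),([0,-150,25],.4),([0,-130,25],.4))
im=viewer.camera('wrist');cv2.imwrite('pics/w4.png',im)
print(proj('wrist',toW([0,-60,42])),proj('wrist',toW([0,-114,42])))"
```

```text
t 3.25 F [   3.9 -117.7   99. ] force [ 0.8 -0.5  1. ] tilt 0.393
[0, -150, 95] [-3.14 -0.38 -0.87] [0.007 0.007 0.002]
[0, -150, 25] [-5.82 -0.44  5.6 ] [0.007 0.007 0.002]
[0, -130, 25] [-3.97 -0.44  6.36] [0.007 0.007 0.002]
[320.93647039 166.36179875] [320.96053479 236.47465516]
```

View pics/w4.png

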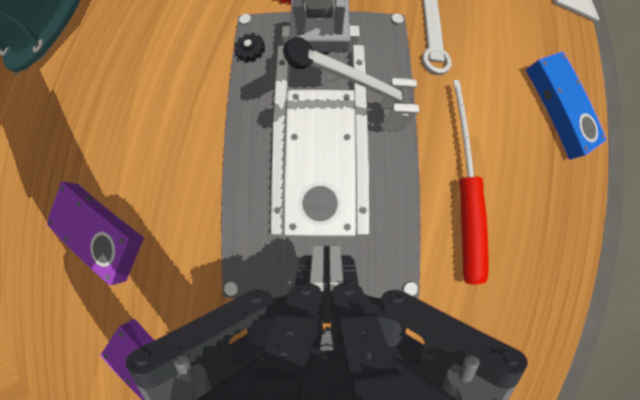

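>>> jog_arm --pt "-2 -0.4 -0.4 0.007 0.007 0 -1" --pt "-3.2 -0.4 0.5 0.007 0.007 0 -1" --pt "-4.2 -0.44 3 0.007 0.007 0 -1" --pt "-5.4 -0.44 5.8 0.007 0.007 0 -1" --pt "-5.4 -0.44 5.8 0.007 0.007 0 -1" --pt "-5.4 -0.44 5.8 0.007 0.007 0 -1"

```text
t: 3.8
ee_pos: [0.551, -0.2467, 0.0165]
eef_rot: [-0.164, 0.606, 0.768, 0.123]
force: [0.3, -0.2, 0.8]
grip_width: -0.0002
```

```bash
python3 -c "
from fx import *
im=viewer.camera('side');crop(im,280,200,440,320,5,'s5.png')
delta(([0,-130,25],.4),([0,-125,25],.4),([0,-120,25],.4))"
```

```text
t 3.85 F [  -2.5 -140.4   19.1] force [ 0.8 -0.5  0.7] tilt 0.41
[0, -130, 25] [ 1.19  0.25 -0.13] [-0.007 -0.01   0.   ]
[0, -125, 25] [1.65 0.25 0.07] [-0.007 -0.01   0.   ]
[0, -120, 25] [2.11 0.25 0.27] [-0.007 -0.01   0.   ]
```

View pics/s5.png

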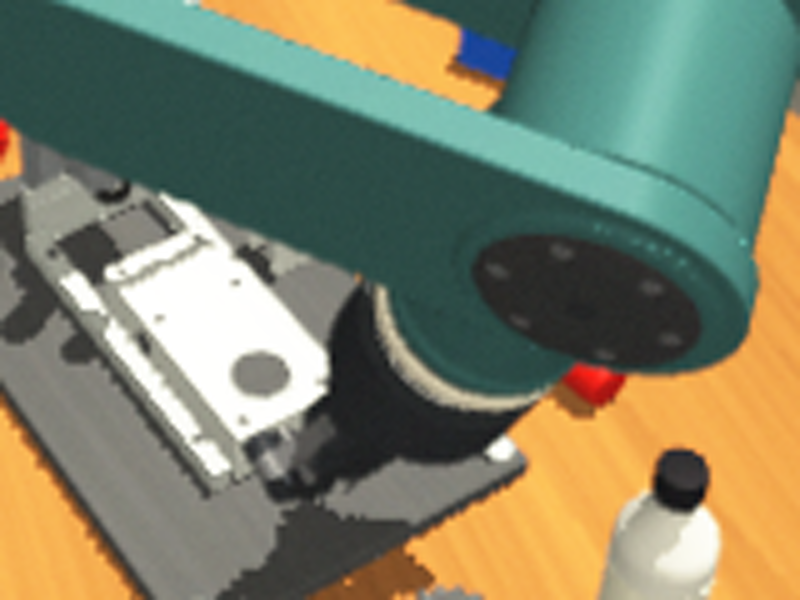

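>>> jog_arm --pt "0.3 0.1 -0.1 0 0 0 -1" --pt "0.6 0.2 -0.1 0 -0.005 0 -1" --pt "0.9 0.2 -0.1 0 -0.005 0 -1" --pt "0.9 0.2 -0.1 0 -0.005 0 -1" --pt "0.9 0.2 -0.1 0 -0.005 0 -1"

```text
t: 4.27
ee_pos: [0.5541, -0.2406, 0.0262]
eef_rot: [-0.157, 0.606, 0.77, 0.122]
force: [-0.2, -0.6, 0.4]
grip_width: 0.0004
```

```bash
python3 -c "
from fx import *
delta(([0,-125,25],.4),([0,-120,25],.4),([0,-115,25],.4))"
```

```text
t 4.2667 F [   0.6 -133.8   26.2] force [-0.2 -0.6  0.4] tilt 0.4
[0, -125, 25] [ 0.77 -0.06  0.45] [-0.004  0.     0.002]
[0, -120, 25] [ 1.23 -0.06  0.65] [-0.004  0.     0.002]
[0, -115, 25] [ 1.69 -0.05  0.84] [-0.004  0.     0.002]
```

>>> jog_arm --pt "0.3 0 0.2 0 0 0 -1" --pt "0.6 0 0.35 0 0 0 -1" --pt "0.9 0 0.5 0 0 0 -1" --pt "1.2 0 0.6 0 0 0 -1" --pt "1.2 0 0.6 0 0 0 -1"

```text
t: 4.68
ee_pos: [0.5501, -0.2268, 0.024]
eef_rot: [-0.159, 0.606, 0.77, 0.122]
force: [-0.1, -0.4, 1.9]
grip_width: 0.0002
```

```bash
python3 -c "
from fx import *
im=viewer.camera('side');crop(im,280,200,440,320,5,'s6.png')
delta(([0,-115,25],.4),([0,-110,25],.4),([0,-105,25],.4))"
```

```text
t 4.7333 F [  -0.  -119.8   24. ] force [ 0.   0.1 -1.1] tilt 0.402
[0, -115, 25] [0.48 0.   0.1 ] [-0.006 -0.002  0.001]
[0, -110, 25] [0.94 0.01 0.29] [-0.006 -0.002  0.001]
[0, -105, 25] [1.4  0.01 0.49] [-0.006 -0.002  0.001]
```

View pics/s6.png

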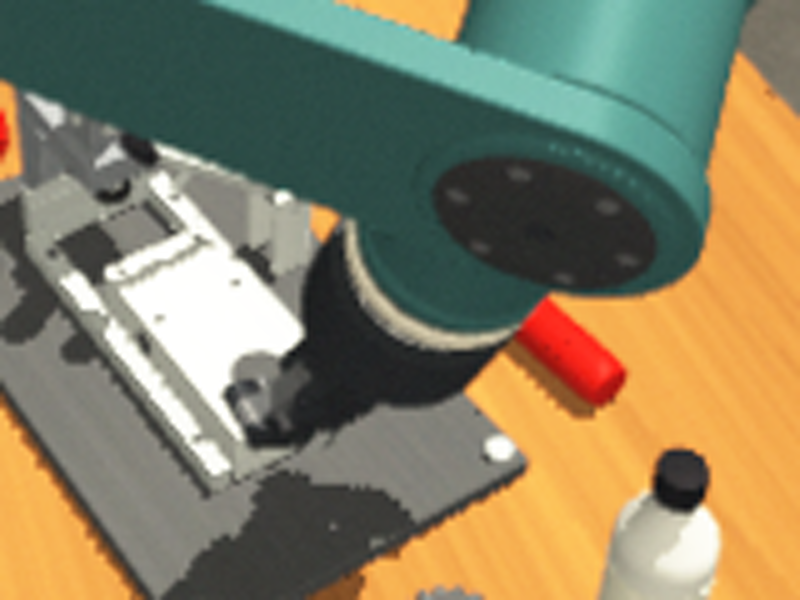

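```bash
python3 -c "
from fx import *
im=viewer.camera('side');st,R=cur()
big=cv2.resize(im[200:320,280:440],None,fx=5,fy=5,interpolation=cv2.INTER_CUBIC)
def d(X,c):
    p=(proj('side',X)-[280,200])*5;cv2.circle(big,tuple(p.astype(int).tolist()),4,c,-1);print(p)
d(st['ee_pos'],(0,0,255))
d(st['ee_pos']+R@[.011,0,0],(0,255,255));d(st['ee_pos']-R@[.011,0,0],(255,255,0))
for x in(-28,28):
  for z in(12,42): d(toW([x,-114,z]),(0,255,0))
cv2.imwrite('pics/s7.png',big)
im=viewer.camera('scene');crop(im,240,100,400,220,5,'sc7.png')
"
```

```text
[290.90220468 439.99619161]
[278.26369507 418.54121172]
[303.66135281 461.65596599]
[230.40205376 475.12962827]
[230.55173745 431.82629617]
[333.43778002 421.32913441]
[335.8968164  377.99020569]
```

View pics/s7.png

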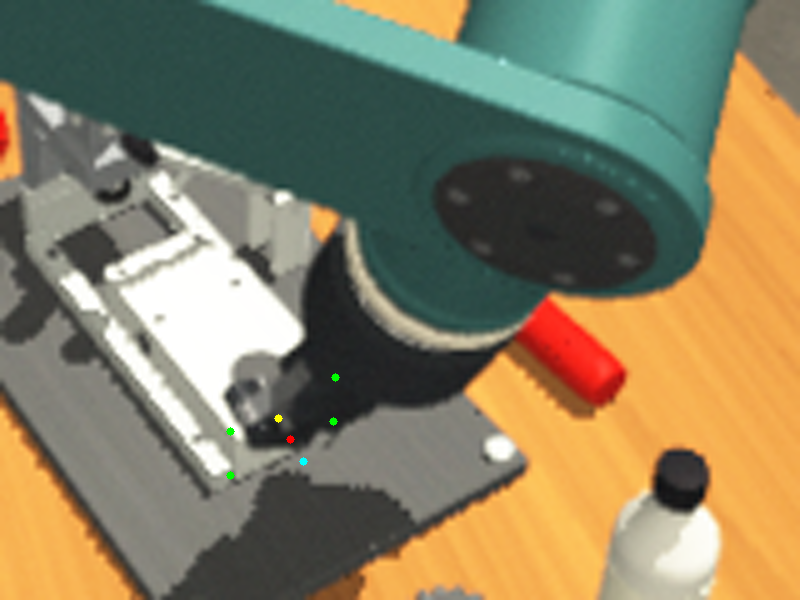

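View pics/sc7.png

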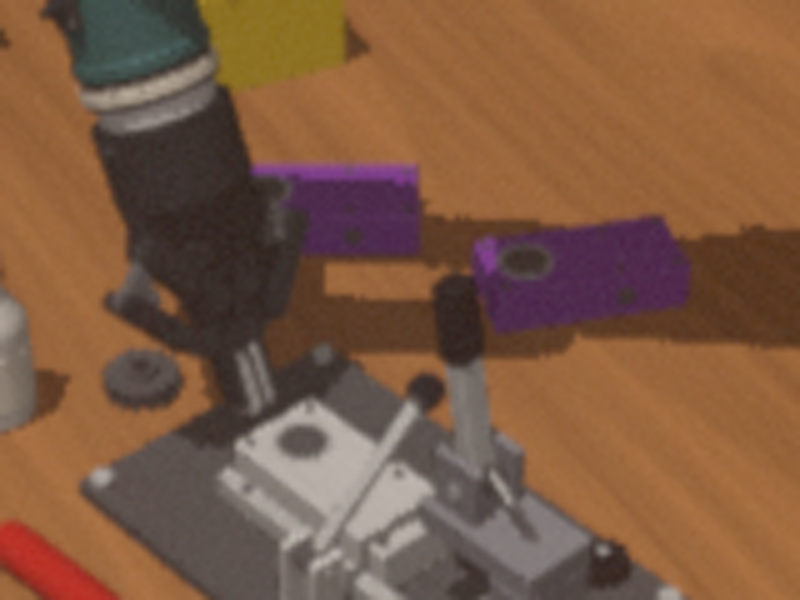

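>>> jog_arm --pt "0.25 0 0.05 0 0 0 -1" --pt "0.5 0 0.1 0 0 0 -1" --pt "0.75 0 0.2 0 0 0 -1" --pt "1.0 0 0.3 0 0 0 -1" --pt "1.0 0 0.3 0 0 0 -1"

```text
t: 5.25
ee_pos: [0.5478, -0.2169, 0.0253]
eef_rot: [-0.158, 0.606, 0.77, 0.122]
force: [-0.6, -0.8, 0.6]
grip_width: 0.0001
```

```bash
python3 -c "
from fx import *
im=viewer.camera('wrist');cv2.imwrite('pics/w8.png',im)
im=viewer.camera('scene');crop(im,240,100,400,220,5,'sc8.png')
print(proj('wrist',toW([0,6,42])))
delta(([0,-105,25],.4),([0,-100,25],.4),([0,-80,25],.4))"
```

```text
[325.98986965  50.18421671]
t 5.35 F [  -0.  -109.8   25.2] force [-0.  -0.3  0.7] tilt 0.402
[0, -105, 25] [0.43 0.   0.21] [-0.006 -0.002  0.001]
[0, -100, 25] [0.89 0.   0.4 ] [-0.006 -0.002  0.001]
[0, -80, 25] [2.73 0.01 1.19] [-0.006 -0.002  0.001]
```

View pics/w8.png

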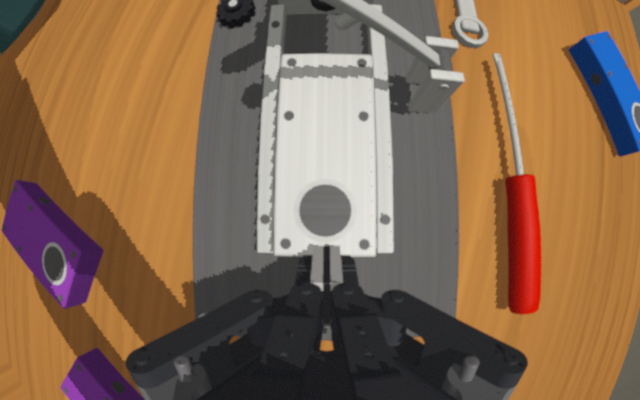

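View pics/sc8.png

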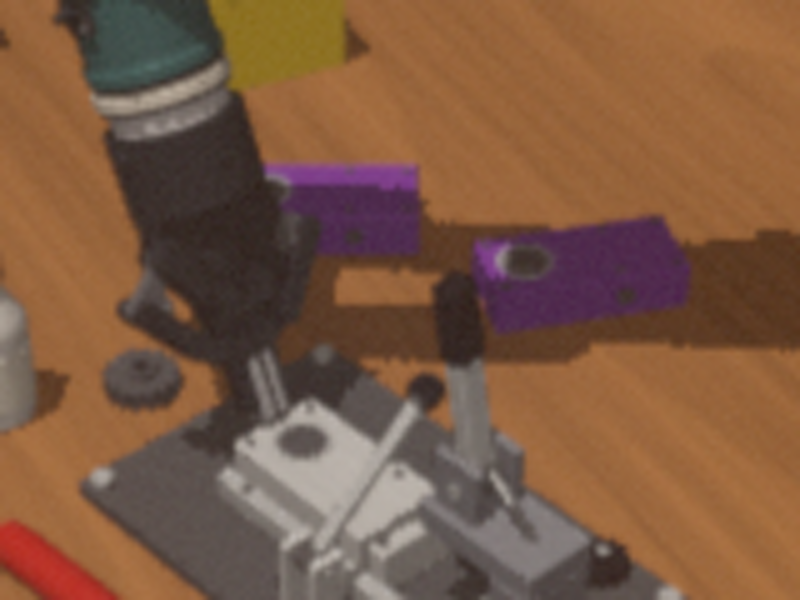

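```bash
python3 -c "
from fx import *
X,e=tri(('side',(333,289.4)),('scene',(292.4,182.4)));print(toF(X),e)
print(toF(plane('wrist',(315,255),.042)),toF(plane('wrist',(326,54),.042)))
st,R=cur();im=viewer.camera('scene')
big=cv2.resize(im[140:220,240:340],None,fx=8,fy=8,interpolation=cv2.INTER_CUBIC)
def d(X,c):
    p=(proj('scene',X)-[240,140])*8;cv2.circle(big,tuple(p.astype(int).tolist()),4,c,-1);print(p)
for k,c in ((0,(0,0,255)),(-.02,(0,255,255)),(-.04,(0,255,0))): d(st['ee_pos']+R@[0,0,k],c)
for x in(-28,28): d(toW([x,-114,42]),(255,0,0))
cv2.imwrite('pics/sc9.png',big)
im=viewer.camera('side')
big=cv2.resize(im[230:310,300:400],None,fx=8,fy=8,interpolation=cv2.INTER_CUBIC)
cv2.imwrite('pics/s9.png',big)
"
```

```text
[ -11.46659119 -125.09351312   31.52205554] 0.00967852936306272
[  -5.51239792 -114.34436947   42.        ] [1.41624325e-02 3.17492072e+00 4.20000000e+01]
[437.54858437 388.37856047]
[420.93218626 336.31983535]
[404.10666056 283.60591913]
[490.40183485 309.23818031]
[364.61191565 381.56369796]
```

View pics/sc9.png

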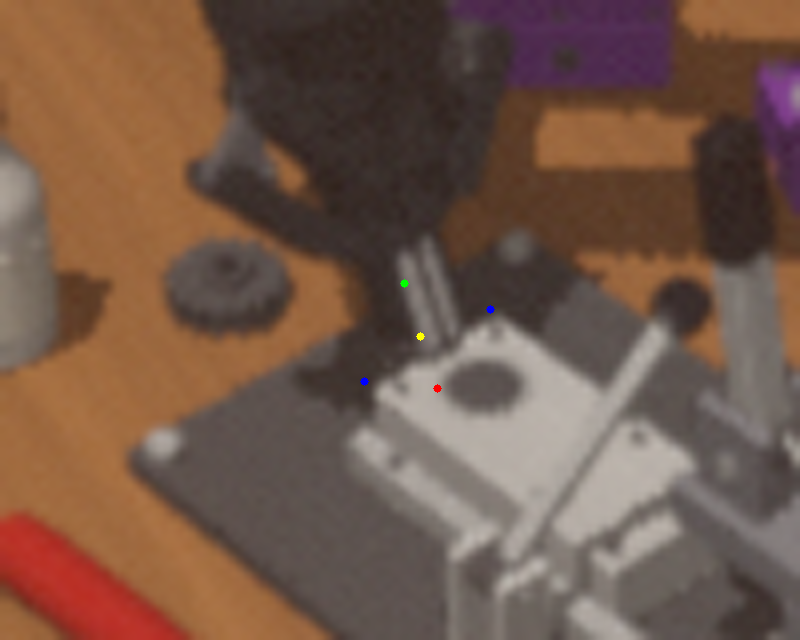

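View pics/s9.png

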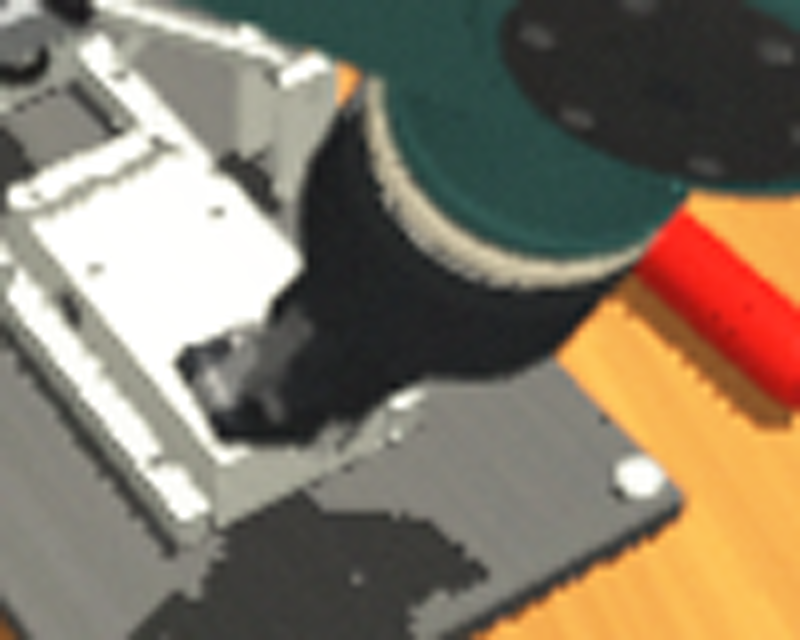

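```bash
python3 -c "
from fx import *
st,R=cur()
for k in (0,-.01,-.018,-.03): print(k,[proj('wrist',st['ee_pos']+R@[x,0,k]).round(1) for x in (.011,0,-.011)])
a=cv2.imread('pics/w1.png')[225:305,260:390];b=cv2.imread('pics/w8.png')[225:305,260:390]
cv2.imwrite('pics/cmp.png',cv2.resize(np.vstack([a,b]),None,fx=3.7,fy=3.7,interpolation=cv2.INTER_CUBIC))
"
```

```text
0 [array([325.6, 227.3]), array([325.6, 244.6]), array([325.6, 260.9])]
-0.01 [array([325.5, 234.7]), array([325.6, 252.6]), array([325.6, 269.5])]
-0.018 [array([325.5, 241.1]), array([325.5, 259.6]), array([325.6, 276.9])]
-0.03 [array([325.5, 251.9]), array([325.5, 271.3]), array([325.5, 289.3])]
```

View pics/cmp.png

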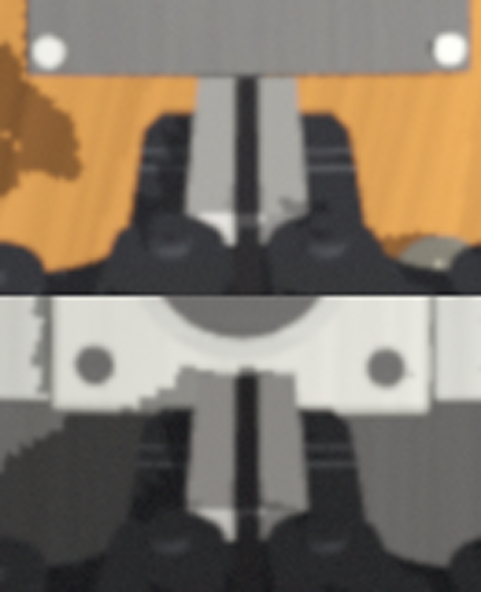

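```bash
python3 -c "
from fx import *
delta(([0,-133,40],.4),([0,-133,15],.4),([0,-133,8],.4))"
```

```text
t 5.45 F [  -0.  -110.    25.3] force [0.5 0.5 0.3] tilt 0.401
[0, -133, 40] [-1.54 -0.01 -2.26] [-0.005 -0.001  0.001]
[0, -133, 15] [-2.52 -0.    0.04] [-0.005 -0.001  0.001]
[0, -133, 8] [-2.79  0.    0.69] [-0.005 -0.001  0.001]
```

>>> jog_arm --pt "-0.8 0 -1.2 0 0 0 -1" --pt "-1.54 0 -2.2 0 0 0 -1" --pt "-1.9 0 -1.4 0 0 0 -1" --pt "-2.2 0 -0.7 0 0 0 -1" --pt "-2.4 0 -0.2 0 0 0 -1" --pt "-2.52 0 0.05 0 0 0 -1" --pt "-2.52 0 0.05 0 0 0 -1" --pt "-2.52 0 0.05 0 0 0 -1"

```text
t: 6.12
ee_pos: [0.5527, -0.2391, 0.014]
eef_rot: [-0.159, 0.607, 0.769, 0.122]
force: [-0.9, -0.7, -0.0]
grip_width: -0.0
```

```bash
python3 -c "
from fx import *
im=viewer.camera('side')
big=cv2.resize(im[230:310,300:400],None,fx=8,fy=8,interpolation=cv2.INTER_CUBIC)
cv2.imwrite('pics/s10.png',big)
st,R=cur()
for k in (0,-.02): print((proj('side',st['ee_pos']+R@[0,0,k])-[300,230])*8)
delta(([0,-133,8],.4))"
```

```text
[329.68646157 515.7256875 ]
[348.38156154 492.76397905]
t 6.1667 F [  -0.  -132.4   14.6] force [ 0.6 -0.5 -0.4] tilt 0.402
[0, -133, 8] [-0.31  0.01  0.59] [-0.006 -0.002  0.001]
```

View pics/s10.png

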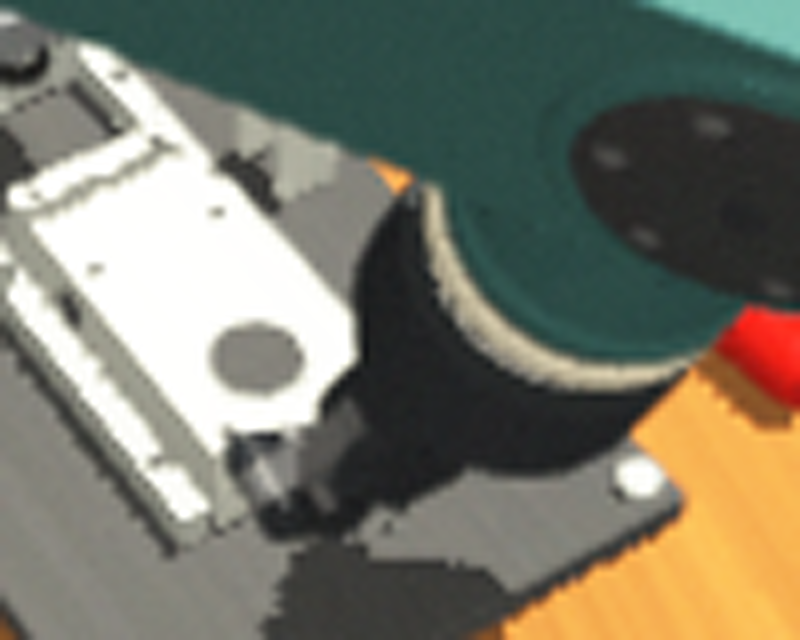

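>>> jog_arm --pt "-0.1 0 0.2 0 0 0 -1" --pt "-0.2 0 0.4 0 0 0 -1" --pt "-0.31 0 0.6 0 0 0 -1" --pt "-0.31 0 0.6 0 0 0 -1"

```text
t: 6.5
ee_pos: [0.5531, -0.2403, 0.0076]
eef_rot: [-0.158, 0.607, 0.769, 0.122]
force: [0.2, 0.3, 0.2]
grip_width: 0.0001
```

```bash
python3 -c "
from fx import *
im=viewer.camera('scene');crop(im,240,140,340,220,8,'sc11.png')
im=viewer.camera('wrist');crop(im,220,130,440,290,3.5,'w11.png')
delta(([0,-133,8],.4),([0,-128,8],.4))"
```

```text
t 6.6 F [-1.000e-01 -1.334e+02  8.000e+00] force [-0.6  0.  -0.5] tilt 0.402
[0, -133, 8] [0.03 0.01 0.01] [-0.006 -0.002  0.001]
[0, -128, 8] [0.49 0.01 0.21] [-0.006 -0.002  0.001]
```

View pics/sc11.png

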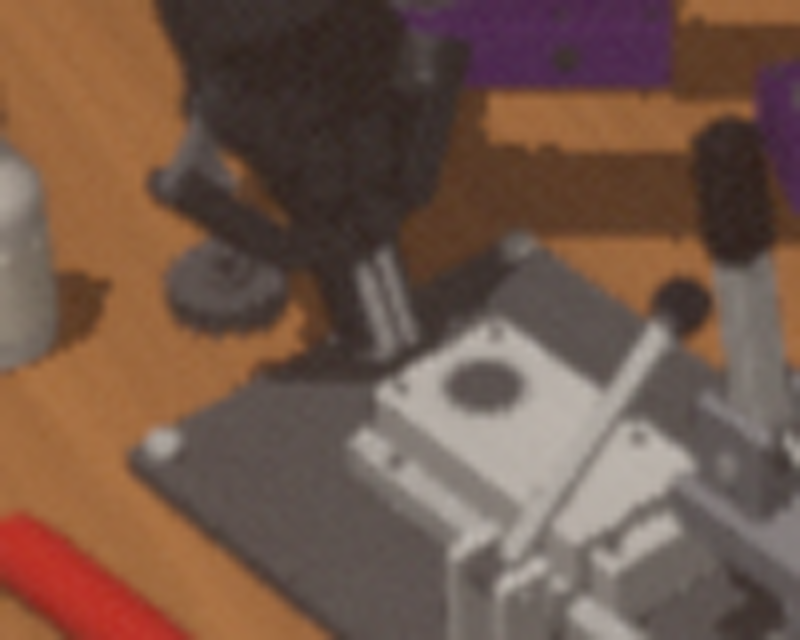

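View pics/w11.png

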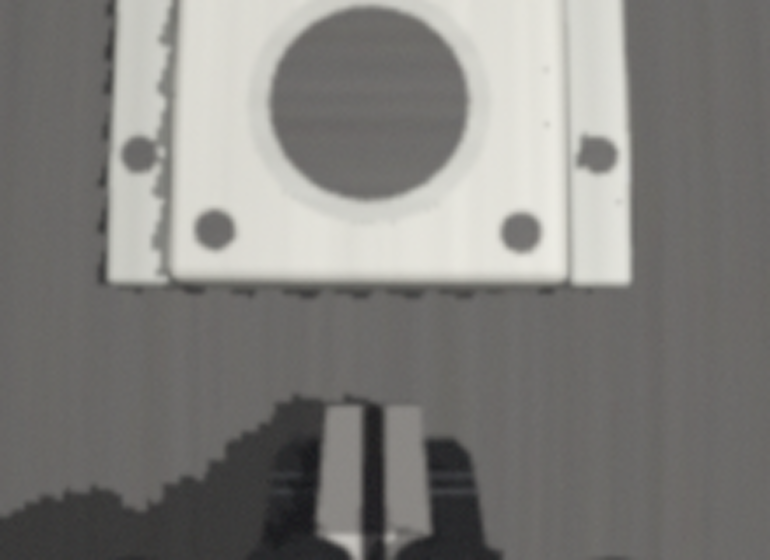

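>>> jog_arm --pt "0.5 0 0.21 0 0 0 -1" --pt "1.0 0 0.43 0 0 0 -1" --pt "1.5 0 0.64 0 0 0 -1" --pt "1.9 0 0.81 0 0 0 -1" --pt "2.3 0 0.98 0 0 0 -1" --pt "2.7 0 1.15 0 0 0 -1" --pt "3.1 0 1.32 0 0 0 -1" --pt "3.1 0 1.32 0 0 0 -1"

```text
t: 7.27
ee_pos: [0.5453, -0.2067, 0.0083]
eef_rot: [-0.158, 0.606, 0.77, 0.122]
force: [0.5, -0.6, -0.8]
grip_width: 0.0001
```

```bash
python3 -c "
from fx import *
im=viewer.camera('wrist');cv2.imwrite('pics/w12.png',im)
delta(([0,-80,8],.4),([0,-70,8],.4),([0,-65,8],.4))"
```

```text
t 7.3167 F [ -0.1 -98.8   8.3] force [ 0.4 -0.9 -0.4] tilt 0.403
[0, -80, 8] [1.72 0.02 0.76] [-0.006 -0.003  0.002]
[0, -70, 8] [2.64 0.02 1.16] [-0.006 -0.003  0.002]
[0, -65, 8] [3.1  0.02 1.35] [-0.006 -0.003  0.002]
```

View pics/w12.png

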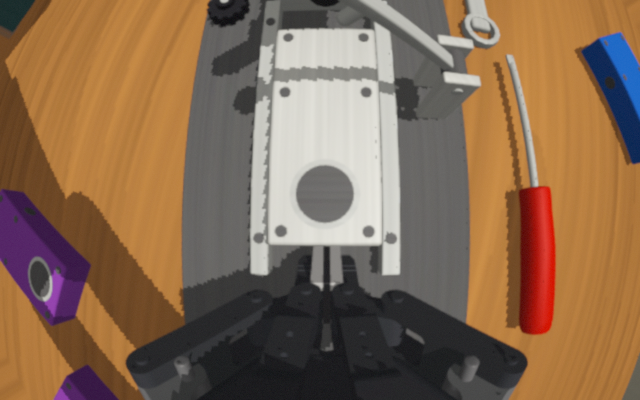

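>>> jog_arm --pt "0.4 0 0.17 0 0 0 -1" --pt "0.8 0 0.34 0 0 0 -1" --pt "1.2 0 0.52 0 0 0 -1" --pt "1.6 0 0.7 0 0 0 -1" --pt "2.0 0 0.87 0 0 0 -1" --pt "2.3 0 1.0 0 0 0 -1" --pt "2.6 0 1.14 0 0 0 -1" --pt "2.9 0 1.26 0 0 0 -1" --pt "2.9 0 1.26 0 0 0 -1"

```text
t: 8.07
ee_pos: [0.538, -0.1761, 0.0082]
eef_rot: [-0.158, 0.606, 0.77, 0.122]
force: [1.4, -2.7, 2.2]
grip_width: 0.0006
```

>>> jog_arm --pt "0.1 0 0.04 0 0 0 -1" --pt "0.2 0 0.08 0 0 0 -1" --pt "0.3 0 0.13 0 0 0 -1" --pt "0.3 0 0.13 0 0 0 -1"

```text
t: 8.4
ee_pos: [0.5376, -0.1741, 0.0082]
eef_rot: [-0.158, 0.607, 0.77, 0.122]
force: [1.1, -4.9, 2.5]
grip_width: -0.0002
```

```bash
python3 -c "
from fx import *
im=viewer.camera('wrist');cv2.imwrite('pics/w13.png',im)
for y in (60,-60):print(proj('wrist',toW([0,y,42])))
delta(([0,-60,8],.4),([0,-55,8],.4))"
```

```text
[325.88431376  21.62544167]
[325.26924741 238.06826944]
t 8.45 F [ -0.  -65.2   8.1] force [ 1.1 -4.7  2.8] tilt 0.401
[0, -60, 8] [0.47 0.01 0.22] [-0.005 -0.001  0.001]
[0, -55, 8] [0.93 0.01 0.41] [-0.005 -0.001  0.001]
```

View pics/w13.png

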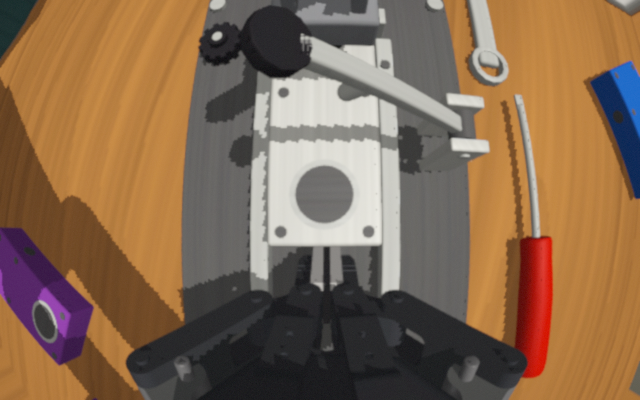

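>>> jog_arm --pt "0.15 0 0.06 0 0 0 -1" --pt "0.3 0 0.13 0 0 0 -1" --pt "0.4 0 0.18 0 0 0 -1" --pt "0.4 0 0.18 0 0 0 -1"

```text
t: 8.78
ee_pos: [0.5366, -0.1699, 0.0081]
eef_rot: [-0.157, 0.607, 0.77, 0.122]
force: [1.8, -3.9, 2.7]
grip_width: 0.0001
```

```bash
python3 -c "
from fx import *
delta(([0,-60,8],.4),([0,-55,8],.4))"
```

```text
t 8.7833 F [ -0.  -61.    8.1] force [ 1.8 -3.9  2.7] tilt 0.401
[0, -60, 8] [0.09 0.   0.05] [-0.005 -0.001  0.001]
[0, -55, 8] [0.55 0.01 0.24] [-0.005 -0.001  0.001]
```

>>> jog_arm --pt "0.15 0 0.06 0 0 0 -1" --pt "0.25 0 0.11 0 0 0 -1" --pt "0.25 0 0.11 0 0 0 -1"

```text
t: 9.03
ee_pos: [0.5366, -0.1699, 0.0082]
eef_rot: [-0.155, 0.607, 0.77, 0.12]
force: [1.7, -10.1, 2.5]
grip_width: 0.0001
```

>>> jog_arm --pt "0.1 0 0.04 0 0 0 -1" --pt "0.2 0 0.09 0 0 0 -1" --pt "0.2 0 0.09 0 0 0 -1"

```text
t: 9.28
ee_pos: [0.5366, -0.1698, 0.0082]
eef_rot: [-0.153, 0.608, 0.77, 0.119]
force: [3.6, -16.0, 2.7]
grip_width: 0.0002
```

```bash
python3 -c "
from fx import *
delta(([0,-60,8],.4),([0,-55,8],.4))
im=viewer.camera('wrist');crop(im,200,0,420,260,2.3,'w14.png')"
```

```text
t 9.2833 F [  0.  -60.9   8.2] force [  3.6 -16.    2.7] tilt 0.39
[0, -60, 8] [ 0.08 -0.    0.06] [-0.003  0.01  -0.   ]
[0, -55, 8] [ 0.54 -0.    0.25] [-0.003  0.01  -0.   ]
```

View pics/w14.png

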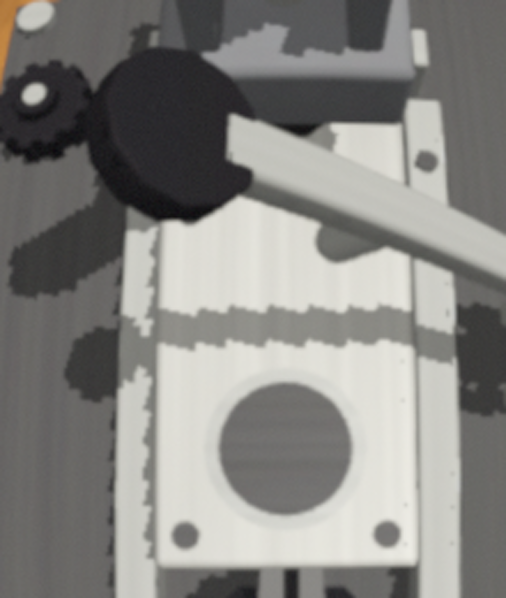

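>>> jog_arm --pt "-0.6 0 -0.25 0 0 0 -1" --pt "-1.5 0 -0.65 0 0 0 -1" --pt "-2.5 0 -1.1 0 0 0 -1" --pt "-3.5 0 -1.5 0 0 0 -1" --pt "-3.5 0 -3.5 0 0 0 -1" --pt "-2.5 0 -6 0 0 0 -1" --pt "-1 0 -9 0 0 0 -1" --pt "0.5 0 -12 0 0 0 -1" --pt "2 0 -15.5 0 0 0 -1" --pt "2 0 -15.5 0 0 0 -1"

```text
t: 10.17
ee_pos: [0.5488, -0.2072, 0.1669]
eef_rot: [-0.152, 0.606, 0.771, 0.123]
force: [0.6, -0.7, 1.0]
grip_width: -0.0002
```

```bash
python3 -c "
from fx import *
im=viewer.camera('wrist');cv2.imwrite('pics/w15.png',im)
for p in ([0,60,42],[0,-60,42],[0,20,214]):print(proj('wrist',toW(p)))
for u in ((285,165),): pass
delta(([0,-40,172],.4),([0,0,172],.4),([0,13.5,172],.4))"
```

```text
[323.6418681   83.18999618]
[323.07628538 195.57149296]
[321.64177651  10.57877863]
t 10.2167 F [  2.5 -99.7 163.5] force [ 0.1  0.1 -0.2] tilt 0.395
[0, -40, 172] [ 5.84 -0.22  1.51] [0.001 0.005 0.004]
[0, 0, 172] [ 9.53 -0.21  3.05] [0.001 0.005 0.004]
[0, 13.5, 172] [10.78 -0.2   3.57] [0.001 0.005 0.004]
```

View pics/w15.png

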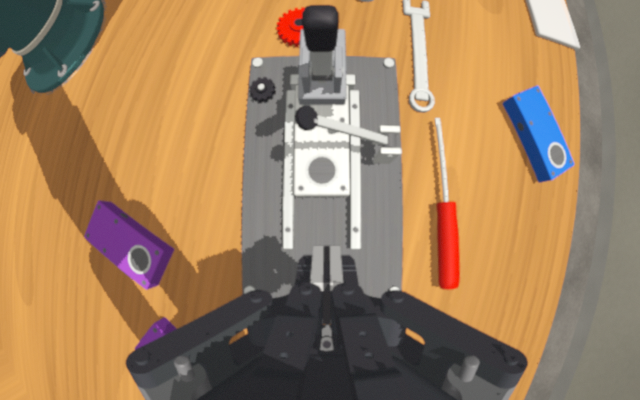

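>>> jog_arm --pt "1.5 -0.05 0.2 0 0 0 -1" --pt "3 -0.1 0.6 0 0 0 -1" --pt "4.5 -0.15 1.1 0 0 0 -1" --pt "6 -0.2 1.6 0 0 0 -1" --pt "7.2 -0.2 2.1 0 0 0 -1" --pt "8 -0.2 2.4 0 0 0 -1" --pt "8.6 -0.2 2.7 0 0 0 -1" --pt "8.6 -0.2 2.7 0 0 0 -1"

```text
t: 10.88
ee_pos: [0.5222, -0.1173, 0.1664]
eef_rot: [-0.159, 0.606, 0.77, 0.122]
force: [0.4, 0.3, 0.6]
grip_width: 0.0001
```

```bash
cat > lev.py <<'E'
from fx import *
im=viewer.camera('scene');crop(im,200,50,400,200,4,'scl.png')
r=93;L=[]
for a in (-.2,0,.2,.4,.6,.8,1.0,1.15,1.3):
    C=np.array([42,105])+r*np.array([np.sin(a),np.cos(a)])-8*np.array([np.cos(a),-np.sin(a)])
    q=C+[-2.2,-22.7];L.append(([0,round(q[0],1),round(q[1],1)],.4))
delta(*L)
E
python3 lev.py
```

```text
t 10.9333 F [ -1.8  -7.5 166.5] force [-0.1  0.6 -0.3] tilt 0.402
[0, np.float64(13.5), np.float64(171.9)] [2.14 0.19 0.32] [-0.006 -0.002  0.001]
[0, np.float64(31.8), np.float64(175.3)] [3.96 0.19 0.72] [-0.006 -0.002  0.001]
[0, np.float64(50.4), np.float64(175.0)] [5.66 0.2  1.48] [-0.006 -0.002  0.001]
[0, np.float64(68.6), np.float64(171.1)] [7.18 0.21 2.55] [-0.006 -0.002  0.001]
[0, np.float64(85.7), np.float64(163.6)] [8.46 0.22 3.91] [-0.006 -0.002  0.001]
[0, np.float64(100.9), np.float64(152.8)] [9.44 0.23 5.5 ] [-0.006 -0.002  0.001]
[0, np.float64(113.7), np.float64(139.3)] [10.09  0.24  7.24] [-0.006 -0.002  0.001]
[0, np.float64(121.4), np.float64(127.6)] [10.34  0.25  8.62] [-0.006 -0.002  0.001]
[0, np.float64(127.3), np.float64(114.9)] [10.38  0.26 10.02] [-0.006 -0.002  0.001]
```

View pics/scl.png

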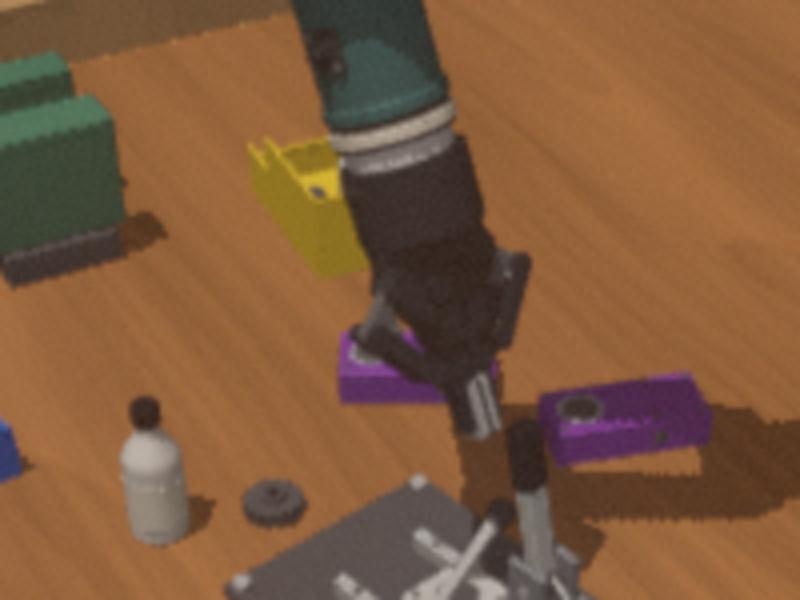

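>>> jog_arm --pt "0.7 0.1 0.1 0 0 0 -1" --pt "1.4 0.15 0.2 0 0 0 -1" --pt "2.1 0.19 0.3 0 0 0 -1" --pt "2.8 0.19 0.45 0 0 0 -1" --pt "3.4 0.19 0.6 0 0 0 -1" --pt "4.0 0.19 0.75 0 0 0 -1" --pt "4.9 0.2 1.1 0 0 0 -1" --pt "5.7 0.2 1.5 0 0 0 -1" --pt "5.7 0.2 1.5 0 0 0 -1"

```text
t: 11.68
ee_pos: [0.5112, -0.0611, 0.1762]
eef_rot: [-0.157, 0.606, 0.77, 0.122]
force: [1.3, -3.7, 3.6]
grip_width: 0.0003
```

```bash
python3 lev.py;python3 -c "
from fx import *
im=viewer.camera('wrist');cv2.imwrite('pics/w16.png',im)"
```

```text
t 11.7333 F [  0.5  50.3 176.3] force [ 0.7 -4.6  2.7] tilt 0.4
[0, np.float64(13.5), np.float64(171.9)] [-3.56 -0.06 -1.03] [-0.004  0.     0.002]
[0, np.float64(31.8), np.float64(175.3)] [-1.74 -0.05 -0.63] [-0.004  0.     0.002]
[0, np.float64(50.4), np.float64(175.0)] [-0.04 -0.05  0.12] [-0.004  0.     0.002]
[0, np.float64(68.6), np.float64(171.1)] [ 1.49 -0.04  1.19] [-0.004  0.     0.002]
[0, np.float64(85.7), np.float64(163.6)] [ 2.77 -0.03  2.54] [-0.004  0.     0.002]
[0, np.float64(100.9), np.float64(152.8)] [ 3.75 -0.02  4.13] [-0.004  0.     0.002]
[0, np.float64(113.7), np.float64(139.3)] [ 4.4  -0.01  5.87] [-0.004  0.     0.002]
[0, np.float64(121.4), np.float64(127.6)] [ 4.66 -0.01  7.25] [-0.004  0.     0.002]
[0, np.float64(127.3), np.float64(114.9)] [ 4.71 -0.    8.65] [-0.004  0.     0.002]
```

View pics/scl.png

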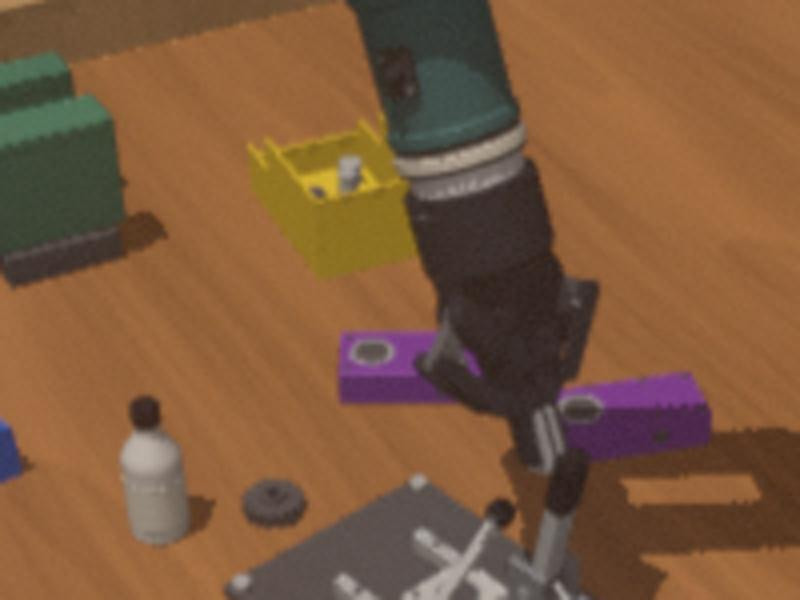

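View pics/w16.png

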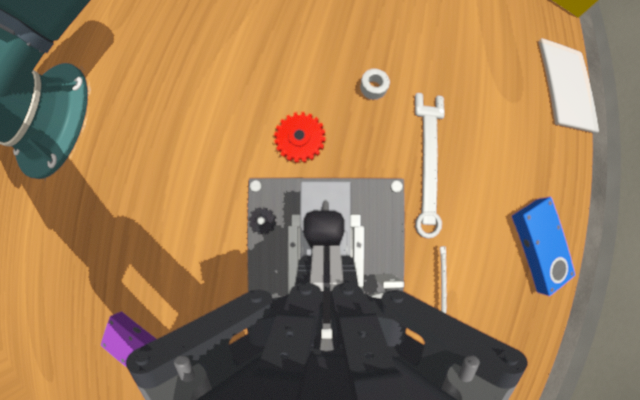

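Lever is moving under the fingers as expected. I continue the arc.

>>> jog_arm --pt "0.7 0 0.5 0 0 0 -1" --pt "1.45 0 1.15 0 0 0 -1" --pt "2.1 0 1.8 0 0 0 -1" --pt "2.75 0 2.5 0 0 0 -1" --pt "3.25 0 3.3 0 0 0 -1" --pt "3.7 0 4.1 0 0 0 -1" --pt "4.05 0 4.9 0 0 0 -1" --pt "4.35 0 5.8 0 0 0 -1" --pt "4.5 0 6.5 0 0 0 -1" --pt "4.6 0 7.2 0 0 0 -1"

```text
t: 12.62
ee_pos: [0.4934, 0.0077, 0.1256]
eef_rot: [-0.159, 0.607, 0.769, 0.121]
force: [0.7, -0.5, -0.8]
grip_width: 0.0002
```

```bash
python3 lev.py;python3 -c "
from fx import *
im=viewer.camera('wrist');cv2.imwrite('pics/w17.png',im)"
```

```text
t 12.6667 F [ -1.7 122.5 124.3] force [-1.   0.3 -1.4] tilt 0.404
[0, np.float64(13.5), np.float64(171.9)] [-8.15  0.08 -8.67] [-0.01  -0.004  0.   ]
[0, np.float64(31.8), np.float64(175.3)] [-6.33  0.09 -8.26] [-0.01  -0.004  0.   ]
[0, np.float64(50.4), np.float64(175.0)] [-4.64  0.09 -7.5 ] [-0.01  -0.004  0.   ]
[0, np.float64(68.6), np.float64(171.1)] [-3.12  0.1  -6.42] [-0.01  -0.004  0.   ]
[0, np.float64(85.7), np.float64(163.6)] [-1.84  0.12 -5.06] [-0.01  -0.004  0.   ]
[0, np.float64(100.9), np.float64(152.8)] [-0.87  0.13 -3.47] [-0.01  -0.004  0.   ]
[0, np.float64(113.7), np.float64(139.3)] [-0.22  0.15 -1.73] [-0.01  -0.004  0.   ]
[0, np.float64(121.4), np.float64(127.6)] [ 0.03  0.16 -0.35] [-0.01  -0.004  0.   ]
[0, np.float64(127.3), np.float64(114.9)] [0.07 0.18 1.05] [-0.01  -0.004  0.   ]
```

View pics/scl.png

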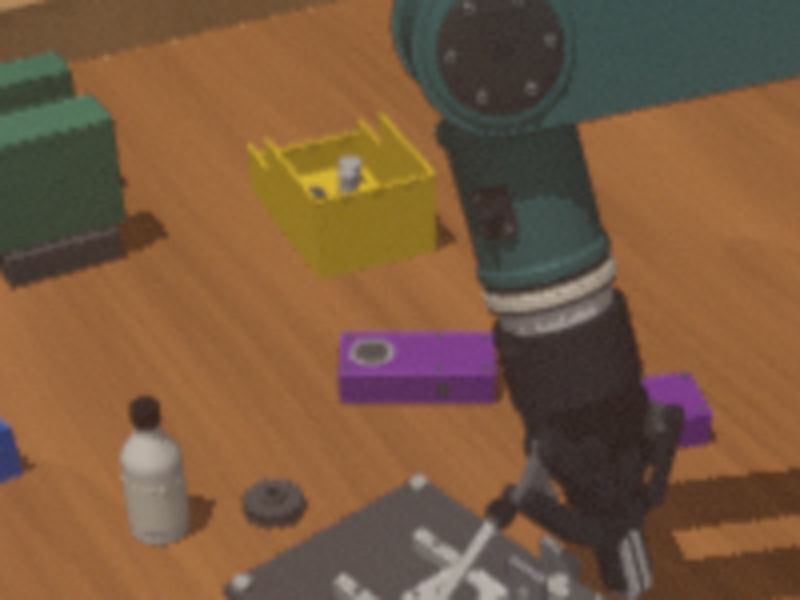

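View pics/w17.png

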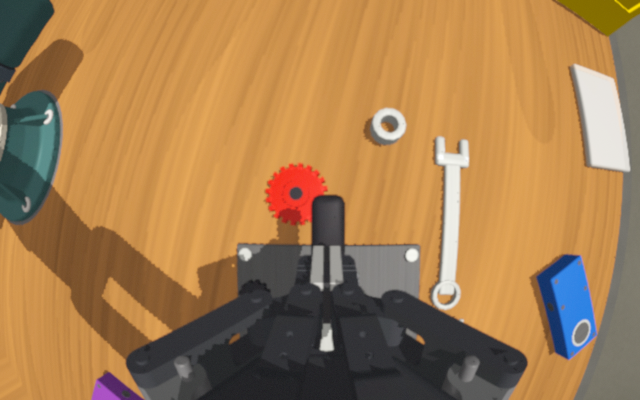

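>>> jog_arm --pt "0 0 -1.5 0 0 0 -1" --pt "0 0 -4 0 0 0 -1" --pt "-1.5 0 -7 0 0 0 -1" --pt "-4.5 0 -9 0 0 0 -1" --pt "-8 0 -10 0 0 0 -1" --pt "-11.5 0 -11 0 0 0 -1" --pt "-14.5 0 -12 0 0 0 -1" --pt "-16 0 -12 0 0 0 -1" --pt "-16 0 -12 0 0 0 -1" --pt "-16 0 -12 0 0 0 -1"

```text
t: 13.55
ee_pos: [0.5397, -0.1818, 0.174]
eef_rot: [-0.159, 0.607, 0.769, 0.122]
force: [-0.6, 1.0, 0.1]
grip_width: -0.0004
```

```bash
python3 -c "
from fx import *
im=viewer.camera('wrist');cv2.imwrite('pics/w18.png',im);im=viewer.camera('side');crop(im,240,180,440,330,4,'s18.png')
print([proj('wrist',toW(p)).round(1) for p in ([0,152,121],[0,60,42],[0,-60,42],[66,-8,55])])
print('tab by angle')
for a in np.arange(.4,.9,.05): print(round(a,2),proj('wrist',toW([66-102*np.cos(a)-3*np.sin(a),-8,55+102*np.sin(a)+3*np.cos(a)])).round(1))
delta()"
```

```text
[array([326.1,  -1.9]), array([326.2, 112. ]), array([325.7, 224.7]), array([391.8, 172.5])]
tab by angle
0.4 [291.6 163.3]
0.45 [293.3 162.2]
0.5 [295.3 161.1]
0.55 [297.7 159.9]
0.6 [300.5 158.8]
0.65 [303.7 157.7]
0.7 [307.3 156.6]
0.75 [311.3 155.5]
0.8 [315.7 154.4]
0.85 [320.4 153.4]
t 13.65 F [  0.7 -72.1 175.2] force [-0.3  0.5 -0. ] tilt 0.403
```

View pics/w18.png

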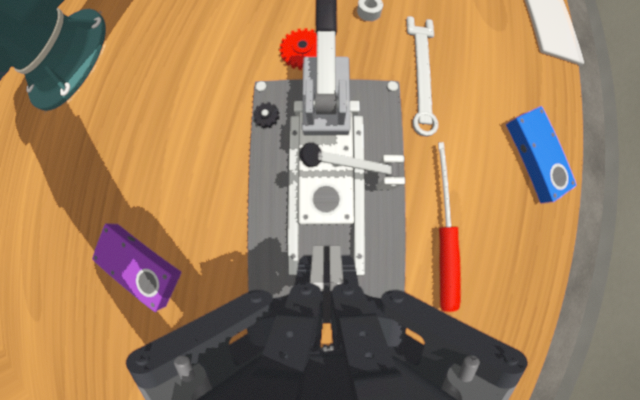

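View pics/s18.png

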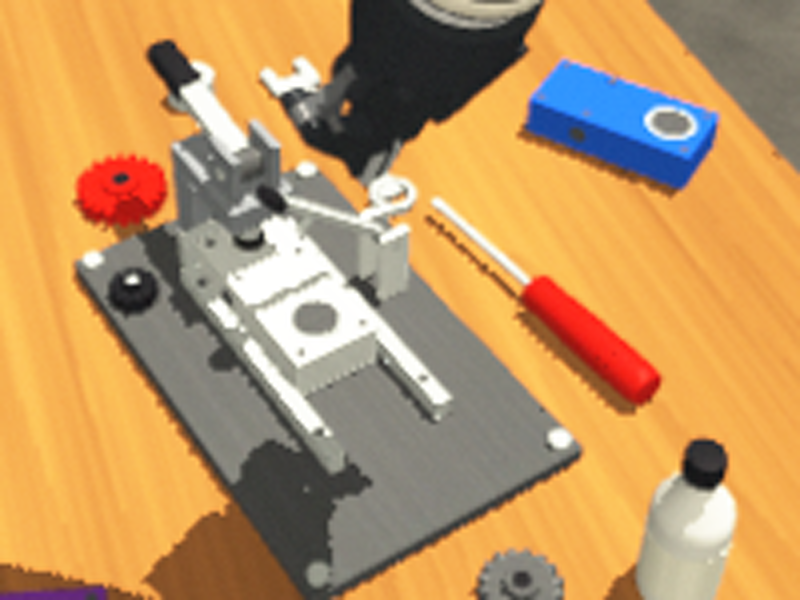

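```bash
python3 -c "
from fx import *
print((proj('side',toW([0,152,121]))-[240,180])*4)
delta(([-12,4,140],.4),([-16,4,119],.4),([-22,4,105],.4),([-31,4,86],.4))"
```

```text
[153.38149093  44.54709219]
t 13.65 F [  0.7 -72.1 175.2] force [-0.3  0.5 -0. ] tilt 0.403
[-12, 4, 140] [ 5.62 -1.23  6.23] [-0.006 -0.003  0.002]
[-16, 4, 119] [ 4.8  -1.62  8.16] [-0.006 -0.003  0.002]
[-22, 4, 105] [ 4.26 -2.21  9.46] [-0.006 -0.003  0.002]
[-31, 4, 86] [ 3.51 -3.1  11.21] [-0.006 -0.003  0.002]
```

>>> jog_arm --pt "1.2 -0.2 0.6 0 0 0 -1" --pt "2.4 -0.4 1.6 0 0 0 -1" --pt "3.6 -0.8 3 0 0 0 -1" --pt "4.6 -1 4.4 0 0 0 -1" --pt "5.2 -1.2 5.4 0 0 0 -1" --pt "5.6 -1.23 6.2 0 0 0 -1" --pt "5.6 -1.23 6.2 0 0 0 -1" --pt "5.6 -1.23 6.2 0 0 0 -1"

```text
t: 14.32
ee_pos: [0.5101, -0.1102, 0.1403]
eef_rot: [-0.158, 0.606, 0.77, 0.122]
force: [-0.6, 0.6, -0.4]
grip_width: 0.0002
```

```bash
cat > look.py <<'E'
import sys
from fx import *
k=sys.argv[1]
a=viewer.camera('wrist')[100:300,200:440];b=viewer.camera('side')[190:290,270:370];c=viewer.camera('scene')[140:240,260:360]
r=lambda i,w,h:cv2.resize(i,(w,h),interpolation=cv2.INTER_CUBIC)
cv2.imwrite(f'pics/l{k}.png',np.hstack([r(b,400,400),r(c,400,400)]));cv2.imwrite(f'pics/lw{k}.png',r(a,480,400))
delta(([-16,4,119],.4),([-22,4,105],.4),([-31,4,86],.4),([-36,4,65],.4),([-37,4,46],.4),([-37,4,43],.4))
E
python3 look.py 1
```

```text
t 14.4667 F [-11.6   1.8 140.6] force [ 0.6 -0.3 -0.2] tilt 0.4
[-16, 4, 119] [-0.64 -0.43  2.08] [-0.004 -0.     0.001]
[-22, 4, 105] [-1.18 -1.02  3.37] [-0.004 -0.     0.001]
[-31, 4, 86] [-1.92 -1.92  5.12] [-0.004 -0.     0.001]
[-36, 4, 65] [-2.74 -2.41  7.06] [-0.004 -0.     0.001]
[-37, 4, 46] [-3.48 -2.5   8.81] [-0.004 -0.     0.001]
[-37, 4, 43] [-3.6  -2.5   9.08] [-0.004 -0.     0.001]
```

View pics/l1.png

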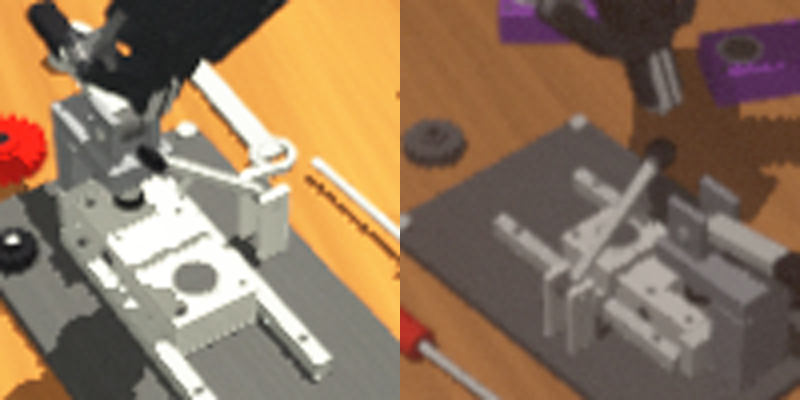

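View pics/lw1.png

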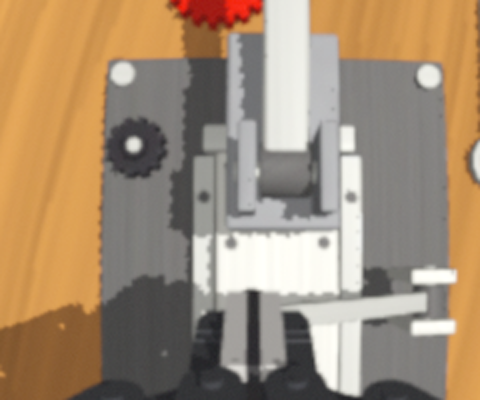

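>>> jog_arm --pt "-0.3 -0.2 1.0 0 0 0 -1" --pt "-0.64 -0.43 2.1 0 0 0 -1" --pt "-0.9 -0.7 2.7 0 0 0 -1" --pt "-1.18 -1.0 3.4 0 0 0 -1" --pt "-1.4 -1.3 4.0 0 0 0 -1" --pt "-1.7 -1.6 4.6 0 0 0 -1" --pt "-1.92 -1.9 5.1 0 0 0 -1" --pt "-1.92 -1.9 5.1 0 0 0 -1"

```text
t: 15.13
ee_pos: [0.4897, -0.1132, 0.084]
eef_rot: [-0.159, 0.607, 0.769, 0.121]
force: [0.2, 0.1, -0.2]
grip_width: 0.0002
```

```bash
python3 look.py 2
```

```text
t 15.2833 F [-31.2   4.4  85.7] force [0.6 0.3 0.1] tilt 0.401
[-16, 4, 119] [ 1.26  1.5  -3.09] [-0.005 -0.001  0.001]
[-22, 4, 105] [ 0.71  0.91 -1.79] [-0.005 -0.001  0.001]
[-31, 4, 86] [-0.03  0.02 -0.04] [-0.005 -0.001  0.001]
[-36, 4, 65] [-0.85 -0.48  1.89] [-0.005 -0.001  0.001]
[-37, 4, 46] [-1.59 -0.57  3.64] [-0.005 -0.001  0.001]
[-37, 4, 43] [-1.71 -0.57  3.92] [-0.005 -0.001  0.001]
```

View pics/l2.png

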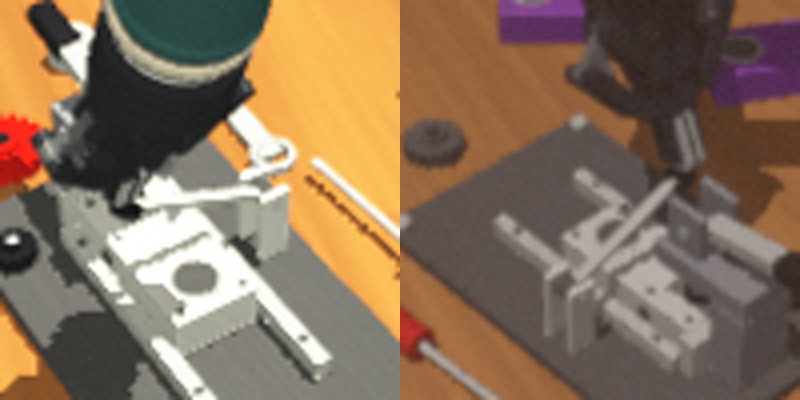

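View pics/lw2.png

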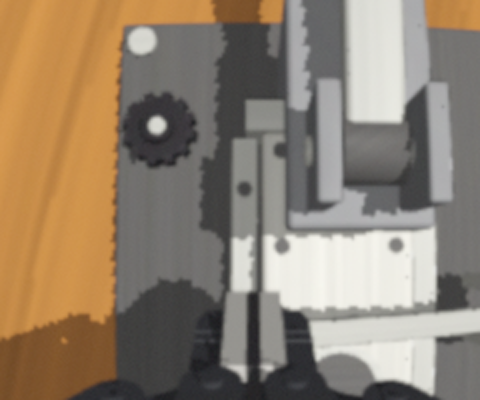

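>>> jog_arm --pt "-0.25 -0.2 0.6 0 0 0 -1" --pt "-0.5 -0.3 1.2 0 0 0 -1" --pt "-0.85 -0.48 1.9 0 0 0 -1" --pt "-1.05 -0.5 2.4 0 0 0 -1" --pt "-1.25 -0.55 2.9 0 0 0 -1" --pt "-1.45 -0.57 3.3 0 0 0 -1" --pt "-1.59 -0.57 3.64 0 0 0 -1" --pt "-1.59 -0.57 3.64 0 0 0 -1" --pt "-1.59 -0.57 3.64 0 0 0 -1"

```text
t: 16.03
ee_pos: [0.4853, -0.1151, 0.0456]
eef_rot: [-0.158, 0.607, 0.769, 0.122]
force: [-0.3, 0.6, -0.4]
grip_width: -0.0003
```

```bash
python3 look.py 3
```

```text
t 16.1833 F [-37.    3.9  46.2] force [ 0.1  0.2 -1.2] tilt 0.401
[-16, 4, 119] [ 2.84  2.07 -6.71] [-0.005 -0.001  0.001]
[-22, 4, 105] [ 2.3   1.47 -5.42] [-0.005 -0.001  0.001]
[-31, 4, 86] [ 1.56  0.58 -3.66] [-0.005 -0.001  0.001]
[-36, 4, 65] [ 0.74  0.09 -1.73] [-0.005 -0.001  0.001]
[-37, 4, 46] [-0.   -0.    0.02] [-0.005 -0.001  0.001]
[-37, 4, 43] [-0.12 -0.    0.3 ] [-0.005 -0.001  0.001]
```

View pics/l3.png

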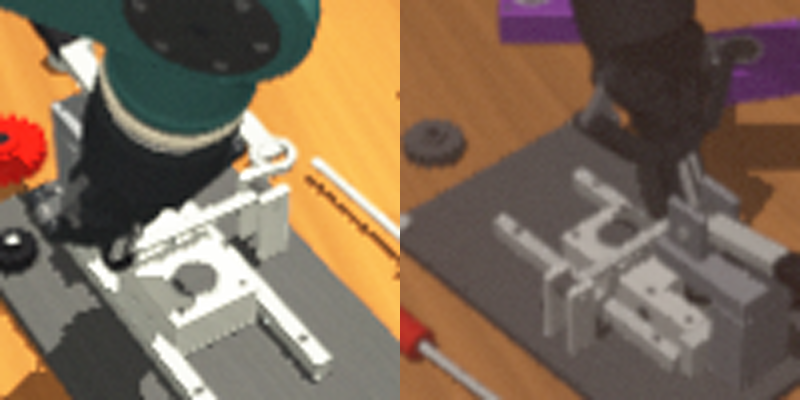

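>>> jog_arm --pt "-0.06 0 0.14 0 0 0 -1" --pt "-0.12 0 0.28 0 0 0 -1" --pt "-0.12 0 0.28 0 0 0 -1" --pt "-0.12 0 0.28 0 0 0 -1"

```text
t: 16.52
ee_pos: [0.4853, -0.1152, 0.0428]
eef_rot: [-0.158, 0.607, 0.77, 0.122]
force: [1.0, 0.1, -0.1]
grip_width: -0.0002
```

>>> jog_arm --pt "-0.06 0 0.14 0 0 0 -1" --pt "-0.08 0 0.18 0 0 0 -1" --pt "-0.08 0 0.18 0 0 0 -1" --pt "-0.08 0 0.18 0 0 0 -1"

```text
t: 16.85
ee_pos: [0.4854, -0.1152, 0.0414]
eef_rot: [-0.158, 0.607, 0.77, 0.122]
force: [-0.7, 0.4, 4.6]
grip_width: 0.0
```

```bash
python3 look.py 4
```

```text
t 17.0 F [-37.2   4.1  41.3] force [-2.5  0.4  5.7] tilt 0.402
[-16, 4, 119] [ 3.02  2.09 -7.17] [-0.005 -0.002  0.001]
[-22, 4, 105] [ 2.48  1.49 -5.87] [-0.005 -0.002  0.001]
[-31, 4, 86] [ 1.74  0.6  -4.12] [-0.005 -0.002  0.001]
[-36, 4, 65] [ 0.92  0.11 -2.19] [-0.005 -0.002  0.001]
[-37, 4, 46] [ 0.17  0.02 -0.44] [-0.005 -0.002  0.001]
[-37, 4, 43] [ 0.06  0.02 -0.16] [-0.005 -0.002  0.001]
```

View pics/l4.png

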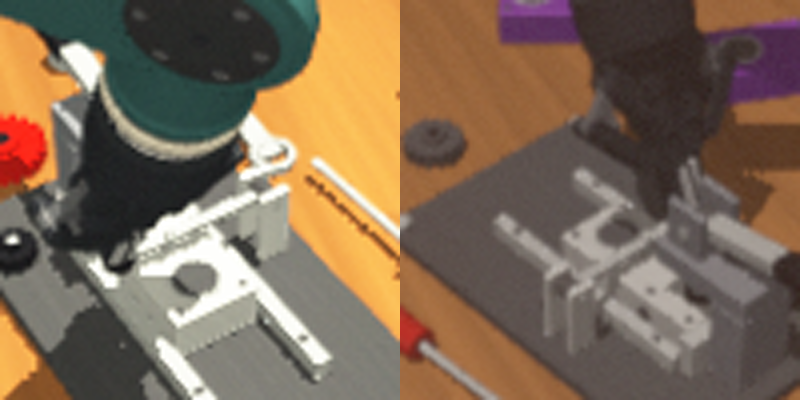

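View pics/lw4.png

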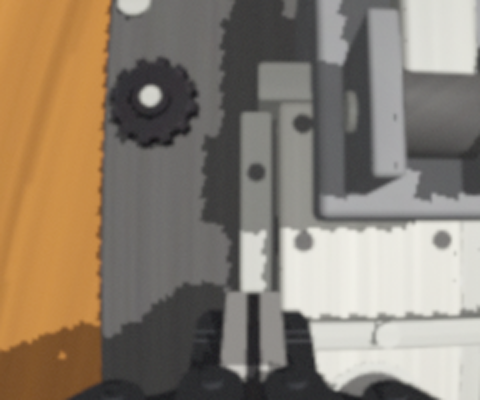

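>>> jog_arm --pt "-0.04 0 0.09 0 0 0 -1" --pt "-0.08 0 0.18 0 0 0 -1" --pt "-0.08 0 0.18 0 0 0 -1" --pt "-0.08 0 0.18 0 0 0 -1"

```text
t: 17.33
ee_pos: [0.4855, -0.1152, 0.041]
eef_rot: [-0.158, 0.606, 0.77, 0.122]
force: [-2.7, 0.2, 12.1]
grip_width: -0.0002
```

>>> jog_arm --pt "-0.04 0 0.09 0 0 0 -1" --pt "-0.04 0 0.09 0 0 0 -1" --pt "-0.04 0 0.09 0 0 0 -1"

```text
t: 17.58
ee_pos: [0.4855, -0.1153, 0.0408]
eef_rot: [-0.158, 0.606, 0.77, 0.122]
force: [-4.4, -0.6, 15.1]
grip_width: -0.0001
```

```bash
python3 -c "
from fx import *
delta()"
```

```text
t 17.5833 F [-37.1   4.   40.8] force [-4.4 -0.6 15.1] tilt 0.402
```

>>> jog_arm --pt "0.2 0 -0.5 0 0 0 -1" --pt "0.6 0 -1.4 0 0 0 -1" --pt "0.8 0 -3 0 0 0 -1" --pt "0 0 -6 0 0 0 -1" --pt "-2 0 -9 0 0 0 -1" --pt "-5 0 -12 0 0 0 -1" --pt "-8 0 -15 0 0 0 -1" --pt "-10 0 -17 0 0 0 -1" --pt "-10 0 -17 0 0 0 -1" --pt "-10 0 -17 0 0 0 -1"

```text
t: 18.42
ee_pos: [0.5233, -0.2708, 0.155]
eef_rot: [-0.158, 0.608, 0.769, 0.122]
force: [0.4, 0.3, -0.4]
grip_width: 0.0001
```

```bash
python3 -c "
from fx import *
delta()
st=status.state();a=viewer.camera('wrist');b=viewer.camera('side');c=viewer.camera('scene')
crop(b,240,180,440,330,4,'f_s.png');crop(c,240,140,400,260,5,'f_sc.png');cv2.imwrite('pics/f_w.png',a)
for p in ([-36,-8,58],[0,-60,42],[0,152,121],[66,-8,58]): print(p,proj('wrist',toW(p),st).round(1),((proj('side',toW(p))-[240,180])*4).round(),((proj('scene',toW(p))-[240,140])*5).round())
"
```

```text
t 18.4167 F [ -36.3 -156.   155. ] force [ 0.4  0.3 -0.4] tilt 0.401
[-36, -8, 58] [326.6  83.9] [234. 291.] [452. 260.]
[0, -60, 42] [363.1 138.8] [334. 341.] [334. 265.]
[0, 152, 121] [360.8 -65.8] [153.  45.] [640. 364.]
[66, -8, 58] [427.4  87.8] [379. 225.] [305. 351.]
```

View pics/f_s.png

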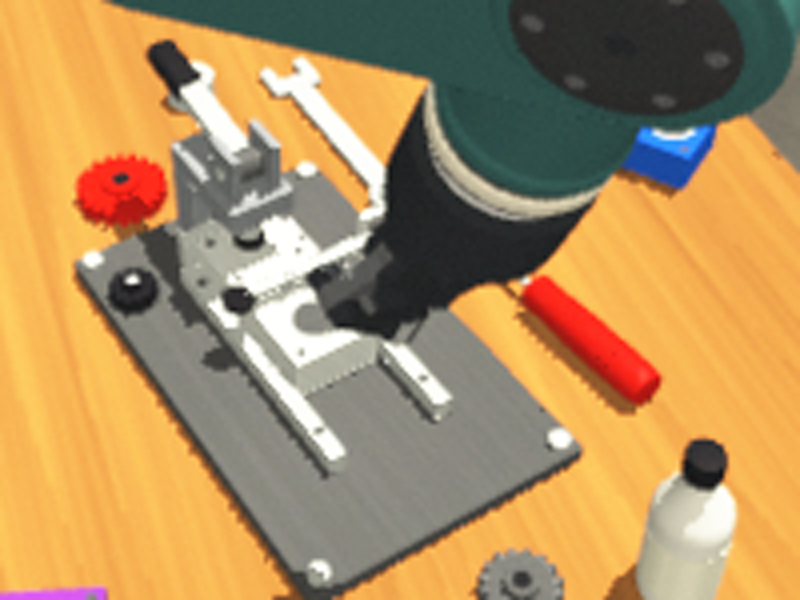

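View pics/f_sc.png

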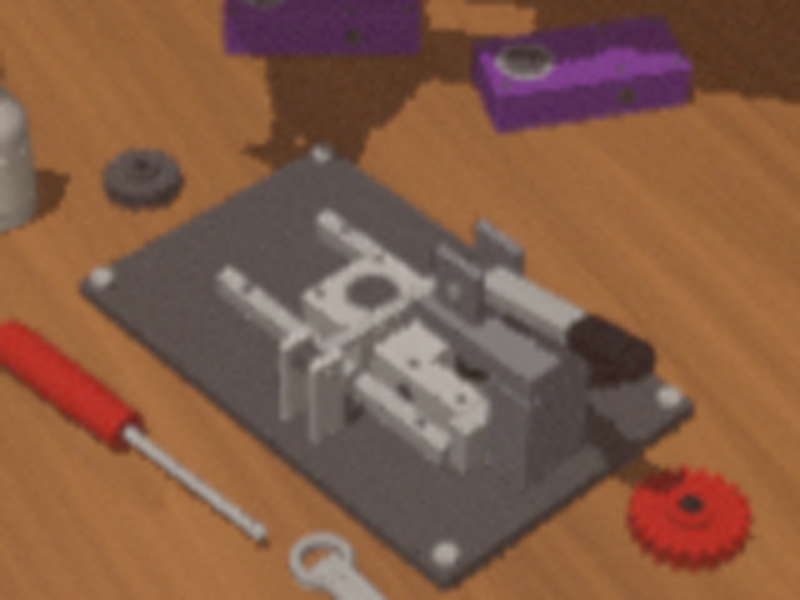

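View pics/f_w.png

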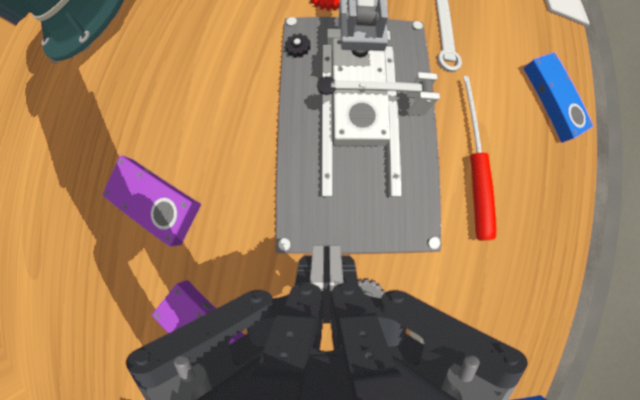

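```bash
python3 -c "
from station import job
print(job.sign_off())"
```

```text
the job is handed in; nothing more can be done
None
```

The job is done in the order asked and was handed in at about t = 18.5 s.

- **Block:** I slid it along the rails until it met the stop. It stood still under 16 N, and its end face appeared within about 1 mm of the home position in the wrist view.
- **Clamp lever:** I pushed it over its high point and it snapped shut. Its end was within 2 pixels of the closed position I calculated for the side view.
- **Probe arm:** I pressed it down until it met its hard stop, with the force rising to 15 N while the tip hardly moved. In the last pictures, taken with the gripper withdrawn, the tab was about 2 pixels from its level position in the wrist view.

**What disagreed:**
- **Fingertips:** They appear to end about 20 mm short of the reported tool point. Because of this, my first two attempts to push the block passed over it without touching anything, and the block did not move. I then lowered the tool to allow for it.
- **Side camera:** In the side view, my calculated positions were off by about 2 pixels throughout.
- **Not seen directly:** I judged the block's contact with the stop from force and from its end position. The clamp pad's grip I took from the closed lever.

The loose gears, tools and bottle that were in view had not moved. The collar was out of frame in the last pictures.

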